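# Fit the retaining ring on the blade hone's spindle

## Robot

A 6-joint arm with a two-finger parallel gripper is mounted at the origin on the work surface. World frame = base frame: x ahead of the robot, y to its left, z up, the work surface at z = 0. Lengths are in m, angles in rad, forces in N, time in s.
With the tool pointing down it reaches from about 0.35 to 0.775 m from the base axis. Payload 5.5 kg.
Tool frame: the origin (TCP) lies midway between the tips of the shut fingers; the grasp point (between the pads) lies 19 mm behind it; z points along the fingers, y is the line along which they close (so a half turn about z gives the same grasp; the last joint's range is limited). The gripper opens to 85 mm and grips with 20 to 120 N. Pads are 22 mm wide; open, the fingers measure 114 mm over their backs; the gripper's body (76 mm by 85 mm) begins 54 mm behind the grasp point. The pads swing forward as they close: fully open they stand 13 mm farther back than shut.
Start: joints at [0.98, 0.313, 0.046, 1.304, 0, 1.431], TCP at [0.251, 0.518, 0.231] pointing down, gripper open.
Joint ranges: [-2.76, 2.76], [-0.86, 1.69], [-1.03, 1.26], [-2.2, 2.34], [-1.47, 1.5], [-3.14, 3.14]. Speed limits (rad/s): [2.57, 2.57, 3.14, 3.14, 3.14, 3.14].

## Interface

Orientations are given as a unit quaternion [w, x, y, z].
In Python, from workcell import env gives the robot as it stands.
- The arm moves only by the shell command python3 -m inch 'ROWS' [OPENING] [FORCE]. ROWS is a JSON object of lists of equal length, an entry for each row: "offset": the shift along the tool's x, y, z each as a share of 0.15 m, from -1 to 1, a list of three; "spin": the turn about the tool's z as a share of 45 degrees, from -1 to 1. In form: {"offset": [[dx, dy, dz], ...], "spin": [spin, ...]}. A call has 1 to 12 rows; each row is the pose to reach, as a shift and turn from the pose commanded when the call began, along the tool's axes at that moment; what a row does not reach only later rows make up. A row lasts 1/8 s, in which the tool goes at most 62.5 mm and 10.7 degrees, less where a joint would pass 70% of its speed; a pose out of reach is approached as far as the arm can. A call with a number of a shift or a turn outside -1 to 1 is refused whole. A call with a gripper value outside its range is refused whole. OPENING is the closure, from 0 (fully open) to 1 (shut), set as the call begins (- or left out, the last holds). The fingers move at their own pace and stop on an object; FORCE is the grip in N (left out, the last holds). Time passes only in rows, so rows that repeat a pose let the fingers close. It gives the time, the measured TCP pose, the force, the opening and the grip force at its end, in the units of the state.
- env.get_state(): the state, without advancing time (a new reading comes with each control period).
- env.read_camera(name): name is "scene" or "top" or "wrist"; returns a dict with "image" (420x560x3 uint8, blue, green, red), "camera_matrix" (3x3 intrinsics, pixels), "rvec" (rotation vector, rad) and "tvec" (3), from world to camera coordinates, as OpenCV has them. Camera axes: x right, y down, z forward; pixel columns grow to the right and rows downward; lengths in m; the calibration is good to about 2 mm. The wrist camera is an equidistant fisheye: a pixel r from the principal point sees the ray r / f radians off the axis. A picture is of the moment at which its call begins. There is no depth.
- env.job_done(): hands the job in; it is judged then, once.
The state is a dict: "clock": time; "joints": joint angles; "qd": joint speeds; "joint_torque": joint torques, N m; "tcp_pos": TCP position; "eef_rot": TCP orientation; "force": force on the tool from outside, world axes, zero at the start; "ft_torque": the same for the moment, N m; "opening": finger opening in m; "gripper_force": force on a finger pad.
Only numpy, scipy, OpenCV 4.12 (cv2) and the standard library are available. Lean on these libraries where they do the work, as an engineer would, in place of code of your own. Each camera call takes 0.05 s, during which the arm holds its last target. There are 200 camera calls.

## Task

Fold the yellow guard of the blade hone right back to its stop, then take the red-handled circlip pliers out of their blue cradle with the retaining ring on their tips and bring the ring over the upright spindle. Squeeze the handles to spread the ring, slide it level down over the spindle to the groove just above the hub, and finish still holding it there: gripping the pliers, ring spread clear of the spindle, not let snap in and not pressed hard on the hub. Leave the guard back and do not disturb the scissors, the basket or the hammer.

Things in the scene. Friction and masses are not known exactly. Their poses are not given: they have to be found in the camera images.
- hone: Flat hone for blades, fixed: grey housing 280 (x) x 230 (y) x 100 mm high, dark panel on its -x face, origin under its centre. On the deck a disc of 152 mm diameter (top 123.5 mm above the bench), in its middle an aluminium hub flange of 60 mm diameter (flat face 132 mm above the bench) and the upright steel spindle. Yellow guard hinged along its +y side.
- groove (a point): Middle of the ring groove on the spindle's axis, 134 mm above the bench. The dark groove (26 mm diameter, 4 mm high) begins right at the hub face; a ring lying on the hub face is level with it. Axes as the hone's.
- spindle_end (a point): Centre of the spindle's top face, 148 mm above the bench. The spindle is 30 mm in diameter above the groove for 6 mm, then a 6 mm high lead-in cone narrows to 21 mm at the top.
- guard (a joint): Angle of the guard: 0 lying level over the disc, grows as it folds up and back, 1.57 upright, 1.83 at its stop leaning away (+y side of the hone). Stiff hinge: it stays where it is left and moves with 3 to 8 N at its edge. It starts part-raised, at 0.4 to 0.75.
- guard_edge (a point): Middle of the guard's free edge, a rounded rim of 8 mm diameter, 182 mm long. The guard is a yellow-framed clear panel 190 mm along the hinge, 160 mm from hinge to edge, 4 mm thick.
- guard_hinge (a point): Middle of the guard's hinge line, which runs along the hone's x, 155 mm above the bench.
- cradle: Blue fixed cradle: base 90 x 110 mm, two posts with inward ledges (tops 115 mm above the bench, 48 mm clear between them along y). The pliers hang upright on the ledges by their slip guards, held by 3 mm end lips; they come free straight up, relaxed or squeezed, once lifted 90 mm so that the ring has passed between the ledges.
- pliers: Circlip pliers, loose, about 0.16 kg, 152 mm long, handles up, tips down. Origin on the pivot pin, 93 mm above the bench in the cradle; z along the tool to the handles, y the line the handles close along. Tips 60 mm below it. The steel ring (bore 27 mm, 34 at full squeeze; 4 mm wide, 2.5 thick, 44 over all when spread) sits on the tips by its lugs and stays on; it lies level, on the +x side.
- grip (a point): Where to squeeze: midway between the red handles, 60 mm above the pliers' origin, axes as the pliers'. Each handle is 13 mm wide (x) with a flat outer face from 28 to 92 mm above the origin. At rest they splay: 57 mm over the outer faces here, 67 at the tops (fingers touch from about 63); a 58 mm opening already holds them. At the stop: 38 mm, faces parallel.
- jaw_left (a joint): Squeeze of the pliers: 0 at rest, 0.16 rad at the stop that keeps the ring from overstretching. A spring returns it: 5 N on each handle at the grip to begin, 12 N at the stop. The ring clears the 30 mm spindle from about 0.10; at 0.16 with 2 mm to spare all round.
- ring_eye (a point): Centre of the spread ring's bore, in mid-thickness: 12.5 mm ahead (pliers' +x) of the tips' line and 60 mm below the pliers' origin, axes as the pliers'. Fixed to the pliers.
- scissors: Bystander: closed dressmaking scissors with purple handles, 200 mm long, lying on the bench. Origin near their screw.
- basket: Bystander: pink bowl-shaped basket, 110 mm across, 50 mm high, origin under its centre.
- hammer: Bystander: hammer, 210 mm long, lying on the bench, origin under its middle.
There are look-alikes about, which are no part of the job. What is meant by the cradle is not brown or orange, and is the smaller of those in its own colour.

How it is judged:
By the outcome, as a careful person would: the job done as asked, in the order asked, and still so for the second after the job is handed in, while the arm keeps its last pose, push and grip.
It also fails if it takes over 64 s, if anything falls off the work surface, if the arm or the gripper's body presses on something with over 40 N, if the wrist force passes 120 N, or if a joint passes its speed limit or range.

## Working session

There is one attempt and no reset: what is moved stays moved. The work goes in short steps, Python scripts to look and compute and a shell command to move; the robot and the scene stay as the last step left them, time stands still between calls to the robot, and variables do not carry over. Pictures are saved under pics/ and viewed, at most 10 in all, crops included, and the job is handed in when it is done.

```bash
ls; mkdir -p pics
cat > h.py <<'E'
import numpy as np, cv2
from workcell import env
from scipy.spatial.transform import Rotation as R
def cam(n):
    c=env.read_camera(n); c['R']=cv2.Rodrigues(np.array(c['rvec'],float))[0]; c['K']=np.array(c['camera_matrix']); c['t']=np.array(c['tvec'],float).ravel(); c['n']=n; return c
def ray(c,u,v):
    K=c['K']; x=(u-K[0,2])/K[0,0]; y=(v-K[1,2])/K[1,1]
    if c['n']=='wrist':
        r=np.hypot(x,y); d=np.array([x/r*np.sin(r),y/r*np.sin(r),np.cos(r)]) if r>0 else np.array([0,0,1.])
    else: d=np.array([x,y,1.])
    d=c['R'].T@d; return -c['R'].T@c['t'], d/np.linalg.norm(d)
def plane(c,u,v,z):
    o,d=ray(c,u,v); return o+d*(z-o[2])/d[2]
def tri(*rs):
    A=0;b=0
    for o,d in rs:
        P=np.eye(3)-np.outer(d,d); A=A+P; b=b+P@o
    p=np.linalg.solve(A,b); return p,[np.linalg.norm((np.eye(3)-np.outer(d,d))@(p-o)) for o,d in rs]
def proj(c,p):
    q=c['R']@np.array(p)+c['t']
    if c['n']=='wrist':
        th=np.arctan2(np.hypot(q[0],q[1]),q[2]); a=np.arctan2(q[1],q[0]); x,y=th*np.cos(a),th*np.sin(a)
    else: x,y=q[:2]/q[2]
    return np.array([x*c['K'][0,0]+c['K'][0,2],y*c['K'][1,1]+c['K'][1,2]])
def tool():
    s=env.get_state(); q=s['eef_rot']; return np.array(s['tcp_pos']),R.from_quat([q[1],q[2],q[3],q[0]]).as_matrix()
E
python3 - <<'E'
from h import *
np.set_printoptions(precision=4,suppress=True)
for n in ['scene','top','wrist']:
    c=cam(n); cv2.imwrite(f'pics/{n}0.png',c['image']); print(n,c['K'].ravel(),-c['R'].T@c['t'])
print(env.get_state()); print(tool()[1])
a=cv2.imread('pics/scene0.png');b=cv2.imread('pics/top0.png')
E
```

```text
pics
scene [512.3443   0.     280.3885   0.     512.3443 213.3842   0.       0.
   1.    ] [1.2582 0.1279 1.3889]
top [537.8233   0.     278.1073   0.     537.8233 218.7839   0.       0.
   1.    ] [ 0.2103 -0.1436  1.5471]
wrist [325.1923   0.     276.5556   0.     325.1923 209.3723   0.       0.
   1.    ] [0.1904 0.5459 0.3723]
{'clock': 0.15, 'joints': array([0.9804, 0.3139, 0.0452, 1.3036, 0.    , 1.4312]), 'qd': array([ 0.0007, -0.0029,  0.0044, -0.0012,  0.0001,  0.0017]), 'joint_torque': array([  0.0018, -48.1066,  29.8816,   0.0138,  -0.0002,   0.    ]), 'tcp_pos': array([0.2503, 0.5172, 0.2306]), 'eef_rot': array([-0.0003,  0.2235,  0.9747, -0.0007]), 'force': array([-0.3409,  0.2705, -0.1427]), 'ft_torque': array([-0.0398, -0.0155,  0.0211]), 'gripper_force': 0.0, 'opening': 0.08528607151342786}
[[-0.9001  0.4357 -0.0008]
 [ 0.4357  0.9001 -0.0012]
 [ 0.0002 -0.0014 -1.    ]]
```

View pics/scene0.png

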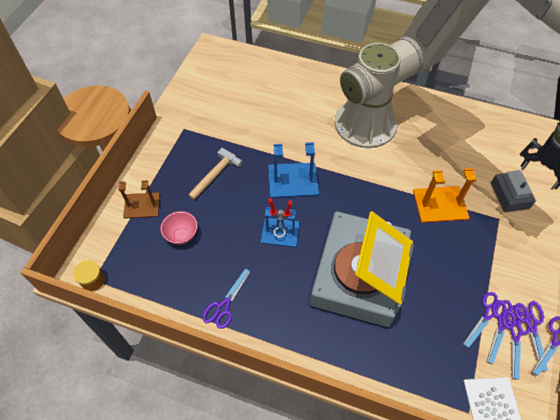

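View pics/top0.png

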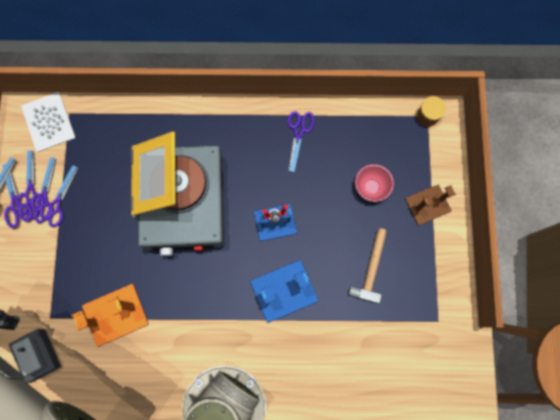

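The scene view shows cradle candidates at about (281,228) blue holding the pliers, (293,180) larger blue and empty, (141,203) brown, and (441,200) orange. The one meant is the smaller blue at (281,228), which is (276,220) in top. The hone is at (362,265) in scene and (180,195) in top, with its guard part-raised on the +y side. I'll confirm with one enlarged crop.

Run:
```python
from h import *
np.set_printoptions(precision=4,suppress=True)
a=cv2.imread('pics/scene0.png');b=cv2.imread('pics/top0.png')
def cr(i,x,y,w,h,W=400,H=300): return cv2.resize(i[y:y+h,x:x+w],(W,H),interpolation=cv2.INTER_CUBIC)
m=np.vstack([np.hstack([cr(a,240,185,80,60),cr(b,236,190,80,60)]),np.hstack([cr(a,300,205,120,90+0*30)if 0 else cr(a,300,205,160,120),cr(b,110,130,160,120)])])
cv2.imwrite('pics/crop0.png',m)
T=cam('top');S=cam('scene')
hb=cv2.cvtColor(b,cv2.COLOR_BGR2HSV)
# blue cradles
k=cv2.inRange(hb,(98,130,90),(115,255,255)); 
n,l,st,ce=cv2.connectedComponentsWithStats(k)
for i in range(1,n):
    if st[i,4]>150:
        r=cv2.minAreaRect(np.argwhere(l==i)[:,::-1].astype(np.float32)); bx=cv2.boxPoints(r)
        print('blue',st[i],r); print(np.array([plane(T,*p,0.01)for p in bx]))
k=cv2.inRange(hb,(20,150,120),(34,255,255)); n,l,st,ce=cv2.connectedComponentsWithStats(k)
for i in range(1,n):
    if st[i,4]>100: print('yellow',st[i],ce[i],cv2.boxPoints(cv2.minAreaRect(np.argwhere(l==i)[:,::-1].astype(np.float32))).tolist())
for n_,p in [('top hone corners',[(140,245),(220,244),(219,147)])]:
    print(np.array([plane(T,*q,0.1) for q in p]))
```

```text
blue [254 204  43  37 782] ((275.1153869628906, 222.07693481445312), (30.790233612060547, 38.242645263671875), 78.69007110595703)
[[ 0.5548 -0.0727  0.01  ]
 [ 0.5783 -0.1824  0.01  ]
 [ 0.4884 -0.2003  0.01  ]
 [ 0.4654 -0.0917  0.01  ]]
blue [ 250  260   68   61 2566] ((283.7384033203125, 290.74530029296875), (46.154632568359375, 56.1081657409668), 67.06790161132812)
[[ 0.3511 -0.0636  0.01  ]
 [ 0.4151 -0.211   0.01  ]
 [ 0.2945 -0.2618  0.01  ]
 [ 0.2325 -0.1163  0.01  ]]
yellow [ 132  132   44   83 1682] [155.0386 174.3419] [[132.0, 132.0], [175.0, 132.0], [175.0, 214.0], [132.0, 214.0]]
[[0.4365 0.2296 0.1   ]
 [0.4411 0.0123 0.1   ]
 [0.7184 0.0235 0.1   ]]
```

View pics/crop0.png

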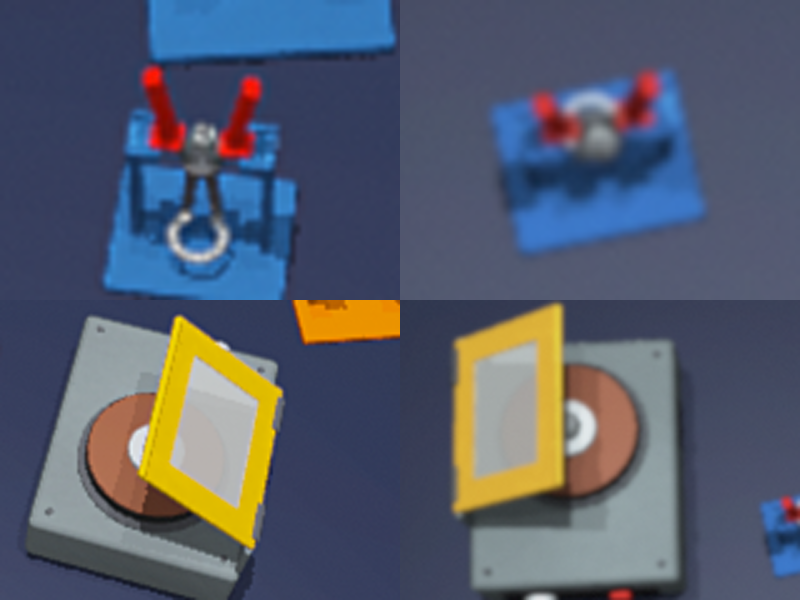

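The crop confirms it: the smaller blue cradle at scene (281,228) / top (276,220) holds the red-handled pliers, with the ring on the side away from the robot. The guard's free edge runs (371,212)–(357,275) in scene and (175,204)–(175,132) in top.

```bash
python3 - <<'E'
from h import *
np.set_printoptions(precision=4,suppress=True)
T=cam('top');S=cam('scene')
for n,t,s in [('edge+x',(175,132.5),(357.5,274.5)),('edge-x',(175,203.5),(371.5,212.5)),('hinge+x',(132.5,214.5),(411,243)),('hinge-x?',(132.5,146),(402,300)),('hinge+',(132.5,214.5),(411.5,241.5)),
 ('handleL',(265,210.4),(290,203)),('handleR',(285.6,206.6),(270,200.5))]:
    print(n,*tri(ray(T,*t),ray(S,*s)))
print('hub',plane(T,180,180.8,.132),'ring scene',plane(S,240+198/5,185+237/5,.033))
print('cradle top',plane(T,*(275.1,222.1),.01))
print(tool())
E
python3 -m inch '{"offset": [[0,0,-0.3],[0,0,-0.6],[0,0,-0.85],[0,0,-0.85]], "spin": [-0.2,-0.4,-0.6,-0.6]}' 1 30
python3 -c "
from h import *
print(tool(), env.get_state()['joints'])"
```

```text
edge+x [0.7026 0.124  0.2501] [np.float64(0.00462600402946483), np.float64(0.004626004029464669)]
edge-x [0.5175 0.1136 0.2484] [np.float64(0.0026708225677774047), np.float64(0.002670822567777466)]
hinge+x [0.5107 0.2418 0.1487] [np.float64(0.00013356291252963605), np.float64(0.00013356291252950494)]
hinge-x? [0.6937 0.2503 0.1713] [np.float64(0.0026156042285205377), np.float64(0.0026156042285205776)]
hinge+ [0.5093 0.2409 0.1545] [np.float64(0.0005496775194224448), np.float64(0.0005496775194223836)]
handleL [ 0.518  -0.1093  0.1776] [np.float64(0.0015295940069027377), np.float64(0.0015295940069027277)]
handleR [ 0.5289 -0.1641  0.1775] [np.float64(0.0004730138770671944), np.float64(0.0004730138770671952)]
hub [0.6093 0.1231 0.132 ] ring scene [ 0.54   -0.1308  0.033 ]
cradle top [ 0.5214 -0.1367  0.01  ]
(array([0.2505, 0.5175, 0.2311]), array([[-0.9001,  0.4357, -0.0002],
       [ 0.4357,  0.9001, -0.0003],
       [ 0.    , -0.0003, -1.    ]]))
clock: 0.85
tcp_pos: [0.2512, 0.5186, 0.3623]
eef_rot: [0.002, -0.01, 1.0, 0.003]
force: [-0.1, 0.5, -0.3]
opening: 0.0121
gripper_force: 0.0
(array([0.25120595, 0.51862396, 0.36226654]), array([[-0.99977778, -0.02077857,  0.00355629],
       [-0.02075931,  0.99977009,  0.00536903],
       [-0.00366703,  0.00529401, -0.99997926]])) [9.80436407e-01 3.17459455e-01 3.70338244e-01 1.61723516e+00
 3.43739456e-05 9.59665865e-01]
```

```bash
python3 -m inch '{"offset": [[-0.1,-0.13,0],[-0.3,-0.39,0],[-0.54,-0.7,0],[-0.77,-1,0]], "spin": [0,0,0,0]}' 
python3 -m inch '{"offset": [[-0.23,-0.3,0],[-0.46,-0.6,0],[-0.7,-0.9,0],[-0.77,-1,0]], "spin": [0,0,0,0]}' 
python3 -m inch '{"offset": [[-0.23,-0.3,0],[-0.46,-0.6,0],[-0.7,-0.9,0],[-0.77,-1,0],[-0.77,-1,0]], "spin": [0,0,0,0,0]}'
python3 - <<'E'
from h import *
print(tool(),env.get_state()['joints'])
T=cam('top');S=cam('scene')
x=np.hstack([cv2.resize(c['image'][y:y+150,q:q+100],(400,600),interpolation=cv2.INTER_CUBIC) for c,q,y in ((T,110,110),(S,320,160))])
cv2.imwrite('pics/g1.png',x)
E
```

```text
clock: 1.35
tcp_pos: [0.3696, 0.3685, 0.3575]
eef_rot: [-0.001, -0.01, 1.0, -0.0]
force: [0.2, -0.1, -0.1]
opening: -0.0
gripper_force: 0.0
clock: 1.85
tcp_pos: [0.489, 0.2198, 0.3571]
eef_rot: [-0.001, -0.008, 1.0, -0.0]
force: [-0.6, -0.2, 0.1]
opening: 0.0001
gripper_force: 0.0
clock: 2.48
tcp_pos: [0.6062, 0.0744, 0.3575]
eef_rot: [-0.001, -0.009, 1.0, 0.0]
force: [-0.8, 0.5, 0.2]
opening: -0.0003
gripper_force: 0.0
(array([0.60615387, 0.07443356, 0.3575304 ]), array([[-9.99824388e-01, -1.86049754e-02, -2.24693488e-03],
       [-1.86062995e-02,  9.99826725e-01,  5.69861912e-04],
       [ 2.23594328e-03,  6.11568980e-04, -9.99997313e-01]])) [-9.46054048e-03  4.01395029e-01  4.80389578e-01  1.65204310e+00
  5.48579536e-04 -2.80678943e-02]
```

View pics/g1.png

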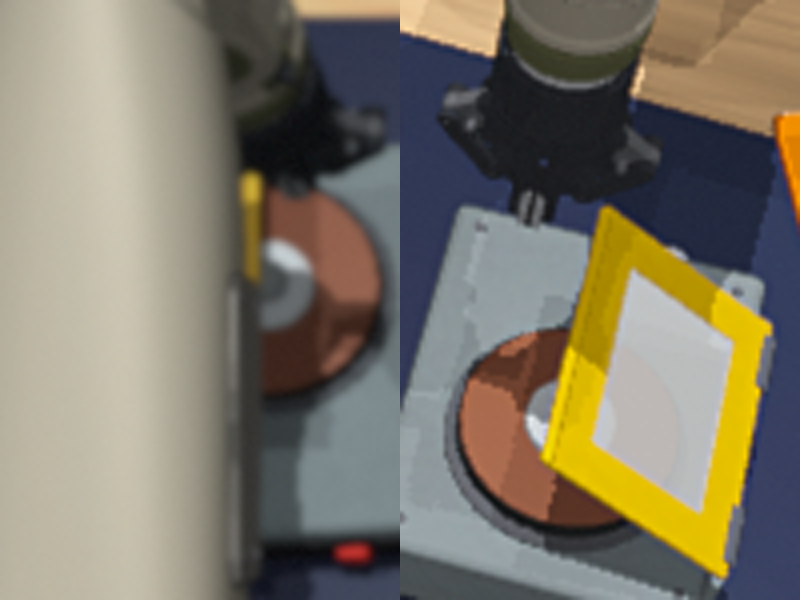

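The gripper is at crop (530,205), clear of the guard's edge on its -y side. Now I'll descend and push.

```bash
python3 -m inch '{"offset": [[0,0,0.3],[0,0,0.6],[0,0,0.86],[0,0,0.86]], "spin": [0,0,0,0]}' 
python3 -m inch '{"offset": [[0,0.1,0],[0,0.17,0],[0,0.21,-0.05],[0,0.25,-0.1],[0,0.31,-0.15],[0,0.37,-0.2],[0,0.43,-0.25],[0,0.5,-0.29],[0,0.56,-0.33],[0,0.63,-0.36],[0,0.63,-0.36]], "spin": [0,0,0,0,0,0,0,0,0,0,0]}'
```

```text
clock: 3.08
tcp_pos: [0.6028, 0.0767, 0.2273]
eef_rot: [-0.003, -0.011, 1.0, 0.0]
force: [-0.0, -0.4, 0.9]
opening: -0.0001
gripper_force: 0.0
clock: 4.45
tcp_pos: [0.6046, 0.1702, 0.285]
eef_rot: [0.001, -0.011, 1.0, 0.001]
force: [0.3, -0.0, -0.2]
opening: -0.0001
gripper_force: 0.2
```

```bash
python3 -m inch '{"offset": [[0,0.06,-0.02],[0,0.12,-0.04],[0,0.18,-0.05],[0,0.24,-0.06],[0,0.3,-0.06],[0,0.36,-0.06],[0,0.42,-0.06],[0,0.48,-0.05],[0,0.53,-0.05]], "spin": [0,0,0,0,0,0,0,0,0]}'
python3 - <<'E'
from h import *
S=cam('scene')
cv2.imwrite('pics/g2.png',cv2.resize(S['image'][150:300,300:500],(800,600),interpolation=cv2.INTER_CUBIC))
E
```

```text
clock: 5.58
tcp_pos: [0.6023, 0.2494, 0.2907]
eef_rot: [-0.001, -0.01, 1.0, -0.0]
force: [-1.2, -3.2, -0.9]
opening: 0.0002
gripper_force: 1.3
```

View pics/g2.png

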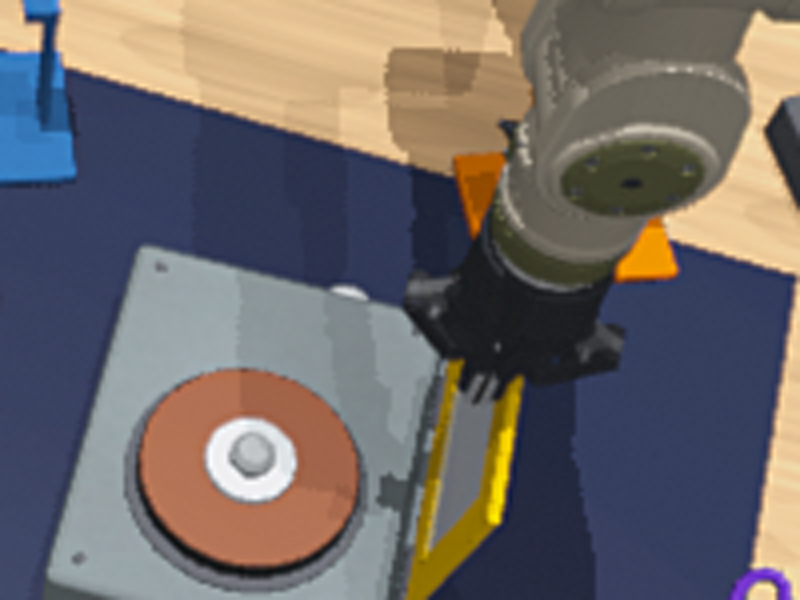

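The guard at crop (470,480) is past upright, with the fingers on its inner side at (480,385). I'll push in small steps until the stop shows in the force.

```bash
python3 -m inch '{"offset": [[0,0.05,0.01],[0,0.1,0.02],[0,0.1,0.02]], "spin": [0,0,0]}'
python3 -m inch '{"offset": [[0,0.03,0],[0,0.06,0],[0,0.06,0]], "spin": [0,0,0]}'
python3 -m inch '{"offset": [[0,0.03,0],[0,0.03,0]], "spin": [0,0]}'
```

```text
clock: 6.0
tcp_pos: [0.6023, 0.2647, 0.2881]
eef_rot: [0.0, -0.011, 1.0, 0.0]
force: [0.1, 0.4, 0.1]
opening: -0.0002
gripper_force: 0.0
clock: 6.38
tcp_pos: [0.6023, 0.2711, 0.2881]
eef_rot: [-0.0, -0.01, 1.0, -0.002]
force: [0.4, -8.5, -0.3]
opening: 0.0002
gripper_force: 3.6
clock: 6.62
tcp_pos: [0.6022, 0.2714, 0.2881]
eef_rot: [-0.0, -0.008, 1.0, -0.006]
force: [-0.5, -20.2, 1.0]
opening: 0.0001
gripper_force: 9.6
```

The stop is reached: 20 N with no further motion. Now I'll retreat, open, and go above the pliers.

```bash
python3 -m inch '{"offset": [[0,-0.15,0],[0,-0.4,-0.1],[0,-0.65,-0.4],[0,-0.9,-0.55],[0,-0.9,-0.55]], "spin": [0,0,0,0,0]}' 0 30
python3 -m inch '{"offset": [[0.07,-0.3,0],[0.16,-0.6,0],[0.26,-0.9,0],[0.26,-0.9,0]], "spin": [0.2,0.4,0.6,0.6]}'
python3 -m inch '{"offset": [[0,0,0],[0,0,0],[0,0,0],[0,0,0],[0,0,0]], "spin": [0.2,0.4,0.6,0.8,0.9]}'
python3 -m inch '{"offset": [[0,0,0],[0,0,0],[0,0,0],[0,0,0],[0,0,0]], "spin": [0.2,0.4,0.6,0.8,1]}'
python3 -m inch '{"offset": [[0,0,0],[0,0,0],[0,0,0],[0,0,0],[0,0,0]], "spin": [0.2,0.4,0.6,0.8,1]}'
cat > go.py <<'E'
import sys
from h import *
np.set_printoptions(precision=4,suppress=True)
t=np.array([float(v) for v in sys.argv[1:4]]); yaw=float(sys.argv[4])
p,M=tool(); print('pos',p,'yaw',np.degrees(np.arctan2(M[1,0],M[0,0])),'offset',M.T@(t-p)/.15,'spin',-((yaw-np.degrees(np.arctan2(M[1,0],M[0,0]))+180)%360-180)/45, 'J',env.get_state()['joints'])
E
python3 go.py .5235 -.1367 .30 11.7
python3 - <<'E'
from h import *
np.set_printoptions(precision=4,suppress=True)
for n in ('scene','top','wrist'):
    c=cam(n); cv2.imwrite(f'pics/{n}3.png',c['image'])
    c2=cv2.cvtColor(c['image'],cv2.COLOR_BGR2HSV)
    k=cv2.inRange(c2,(20,150,100),(34,255,255)); nn,l,st,ce=cv2.connectedComponentsWithStats(k)
    print(n,[(st[i].tolist()) for i in range(1,nn) if st[i,4]>100])
E
```

```text
clock: 7.25
tcp_pos: [0.606, 0.1404, 0.3736]
eef_rot: [0.003, -0.008, 1.0, 0.001]
force: [-0.1, 1.1, 0.1]
opening: 0.0854
gripper_force: 0.0
clock: 7.75
tcp_pos: [0.5679, 0.0051, 0.3703]
eef_rot: [-0.0, 0.225, 0.974, 0.0]
force: [-0.3, 1.1, 0.0]
opening: 0.0855
gripper_force: 0.0
clock: 8.38
tcp_pos: [0.569, 0.0086, 0.37]
eef_rot: [-0.001, 0.547, 0.837, 0.001]
force: [0.4, -0.9, -0.3]
opening: 0.0859
gripper_force: 0.0
clock: 9.0
tcp_pos: [0.569, 0.0086, 0.37]
eef_rot: [-0.001, 0.826, 0.563, 0.0]
force: [0.2, 0.2, 0.8]
opening: 0.0855
gripper_force: 0.0
clock: 9.62
tcp_pos: [0.569, 0.0086, 0.37]
eef_rot: [-0.001, 0.979, 0.204, -0.0]
force: [0.4, -0.1, 0.4]
opening: 0.0855
gripper_force: 0.0
pos [0.569  0.0086 0.37  ] yaw 23.569402183105876 offset [-0.6652  0.7672  0.4653] spin 0.2637644929579084 J [-0.1268  0.3115  0.3812  1.641   0.0015  2.6034]
scene [[401, 215, 44, 90, 1209], [74, 261, 26, 24, 480]]
top [[424, 98, 20, 14, 114], [96, 127, 36, 80, 1005]]
wrist [[0, 0, 9, 27, 120], [0, 0, 133, 162, 7214]]
```

```bash
python3 -m inch '{"offset": [[-0.2,0.22,0.1],[-0.4,0.45,0.25],[-0.6,0.7,0.4],[-0.66,0.77,0.46],[-0.66,0.77,0.46]], "spin": [0.1,0.2,0.26,0.26,0.26]}'
python3 - <<'E'
from h import *
np.set_printoptions(precision=4,suppress=True)
W=cam('wrist'); cv2.imwrite('pics/wrist4.png',W['image'])
T=cam('top');cv2.imwrite('pics/top4.png',T['image']);S=cam('scene');cv2.imwrite('pics/scene4.png',S['image'])
print(tool(),[proj(W,p) for p in ((.518,-.1093,.1776),(.5289,-.1641,.1775),(.5358,-.134,.033))])
h=cv2.cvtColor(W['image'],cv2.COLOR_BGR2HSV); k=cv2.inRange(h,(0,170,90),(6,255,255))|cv2.inRange(h,(174,170,90),(180,255,255))
n,l,st,ce=cv2.connectedComponentsWithStats(k)
print([(st[i].tolist(),ce[i]) for i in range(1,n) if st[i,4]>60])
a=cv2.imread('pics/wrist4.png'); b=S['image'][205:325,300:460]
cv2.imwrite('pics/v4.png',np.hstack([a,np.vstack([cv2.resize(b,(240,180)),cv2.resize(T['image'][120:255,90:270],(240,180)),np.zeros((60,240,3),np.uint8)])]))
E
```

```text
clock: 10.4
tcp_pos: [0.524, -0.139, 0.3011]
eef_rot: [-0.001, 0.994, 0.105, -0.0]
force: [-0.3, 0.4, 0.0]
opening: 0.0855
gripper_force: 0.0
(array([ 0.525 , -0.138 ,  0.3026]), array([[ 0.9777,  0.2099,  0.0015],
       [ 0.2099, -0.9777,  0.    ],
       [ 0.0015,  0.0003, -1.    ]])) [array([240.0967, 202.6038]), array([306.206, 203.547]), array([274.5279, 165.1458])]
[([234, 181, 29, 30, 540], array([248.1593, 194.7222])), ([285, 181, 27, 30, 525], array([297.9524, 194.5486]))]
```

View pics/v4.png

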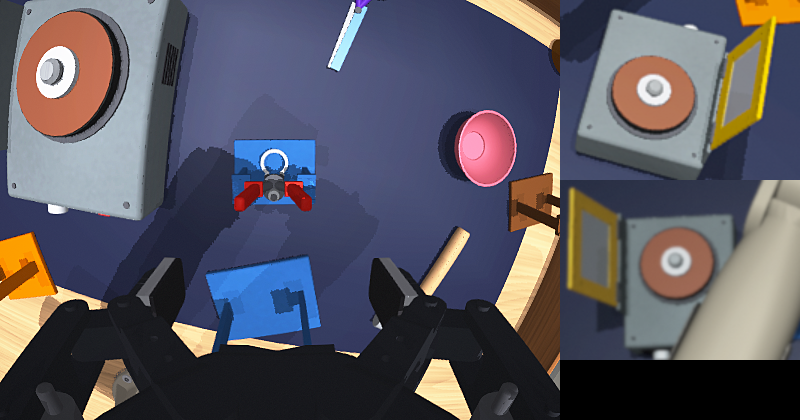

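Wrist view: the pliers sit symmetrically at (273,190), handle ends at (240,203) and (306,204) as projected, ring at (274,160). The insets show the guard leaning right back and the spindle free. Now I'll descend and take hold lightly.

```bash
python3 -m inch '{"offset": [[-0.01,-0.01,0.2],[-0.01,-0.01,0.45],[-0.01,-0.01,0.7],[-0.01,-0.01,0.7]], "spin": [0,0,0,0]}' 
python3 go.py .5235 -.1367 .134 11.7
```

```text
clock: 11.05
tcp_pos: [0.5213, -0.136, 0.1949]
eef_rot: [-0.001, 0.994, 0.106, -0.002]
force: [-0.8, 0.5, 0.6]
opening: 0.0853
gripper_force: 0.0
pos [ 0.5213 -0.136   0.1949] yaw 12.116447438455328 offset [0.015  0.0093 0.4058] spin 0.00925438752122937 J [-0.4044  0.2605 -0.1155  1.1997  0.0003  2.5258]
```

```bash
python3 -m inch '{"offset": [[0.01,0.01,0.15],[0.015,0.01,0.3],[0.015,0.01,0.41],[0.015,0.01,0.41]], "spin": [0,0,0,0]}' 
python3 -m inch '{"offset": [[0,0,0],[0,0,0],[0,0,0],[0,0,0]], "spin": [0,0,0,0]}' 0.4 40
python3 go.py .5235 -.1367 .134 11.7
```

```text
clock: 11.55
tcp_pos: [0.5257, -0.1384, 0.1363]
eef_rot: [0.0, 0.994, 0.105, 0.0]
force: [-1.1, 0.2, -0.7]
opening: 0.086
gripper_force: 0.0
clock: 12.05
tcp_pos: [0.526, -0.1385, 0.1373]
eef_rot: [0.0, 0.995, 0.105, 0.002]
force: [-0.4, 3.5, 6.0]
opening: 0.0511
gripper_force: 5.1
pos [ 0.526  -0.1385  0.1373] yaw 12.005452423503673 offset [-0.014  -0.0156  0.0216] spin 0.00678783163341513 J [-0.4059  0.2977 -0.2112  1.0592  0.0014  2.5262]
```

```bash
python3 -m inch '{"offset": [[0,0,-0.08],[0,0,-0.2],[0,0,-0.4],[0,0,-0.6],[0,0,-0.8],[0,0,-1],[0,0,-1]], "spin": [0,0,0,0,0,0,0]}'
python3 - <<'E'
from h import *
np.set_printoptions(precision=4,suppress=True)
S=cam('scene');W=cam('wrist');cv2.imwrite('pics/w5.png',W['image']);cv2.imwrite('pics/s5.png',S['image'])
p,M=tool();print(p,M)
e=p+M@[.0125,0,.101]; print(e,proj(S,e),proj(W,e))
cv2.imwrite('pics/v5.png',np.hstack([cv2.resize(W['image'][80:290,190:360],(400,494)),cv2.resize(S['image'][135:258,220:320],(400,494))]))
E
```

```text
clock: 12.92
tcp_pos: [0.5264, -0.1398, 0.2889]
eef_rot: [0.002, 0.995, 0.104, 0.003]
force: [-0.1, 0.1, -0.9]
opening: 0.0511
gripper_force: 0.0
[ 0.5252 -0.1392  0.2859] [[ 0.9783  0.2073  0.0012]
 [ 0.2073 -0.9783 -0.0008]
 [ 0.001   0.001  -1.    ]]
[ 0.5375 -0.1367  0.1849] [277.9187 204.2841] [274.8978 195.0243]
```

View pics/v5.png

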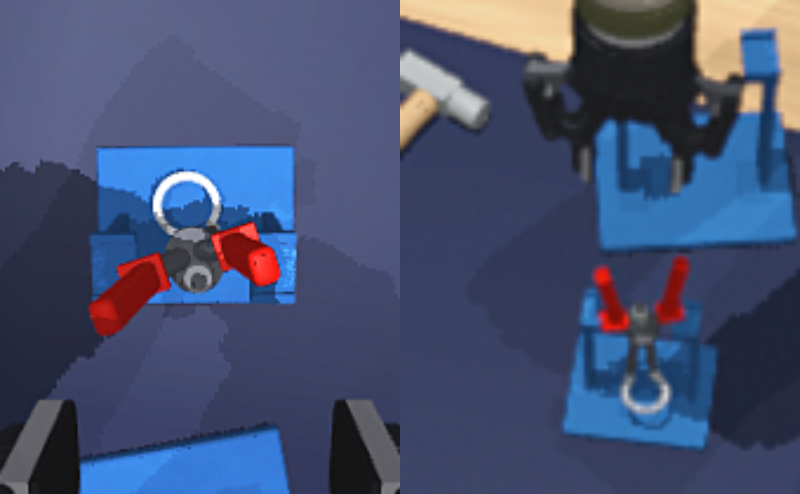

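The lift slipped: scene crop shows the pliers still standing in the cradle, handles at (681,265) and (601,272), but turned slightly in the wrist view. I'll measure their present pose before regripping.

Run:
```python
from h import *
np.set_printoptions(precision=4,suppress=True)
S=cam('scene');W=cam('wrist')
P={}
for n,w,s in [('L(+y)',(234.6,215.2),(290.2,201.2)),('R',(302.6,192.6),(270.2,203)),('ring',(269.5,166.3),(281.2,233.2))]:
    P[n]=tri(ray(W,*w),ray(S,*s)); print(n,P[n])
m=(P['L(+y)'][0]+P['R'][0])/2; d=P['L(+y)'][0]-P['R'][0]; print(m,d,np.degrees(np.arctan2(-d[0],d[1])))
a=cv2.resize(W['image'][140:240,210:330],(800,600)[:2] if 0 else (720,600),interpolation=cv2.INTER_CUBIC); cv2.imwrite('pics/v6.png',a)
```

```text
L(+y) (array([ 0.5133, -0.1085,  0.1805]), [np.float64(0.0003669277842018503), np.float64(0.0003669277842017992)])
R (array([ 0.5445, -0.1561,  0.1913]), [np.float64(0.0007588238163697053), np.float64(0.0007588238163697283)])
ring (array([ 0.5343, -0.1281,  0.0199]), [np.float64(0.00037822524540681677), np.float64(0.00037822524540676744)])
[ 0.5289 -0.1323  0.1859] [-0.0312  0.0477 -0.0108] 33.18294122839311
```

View pics/v6.png

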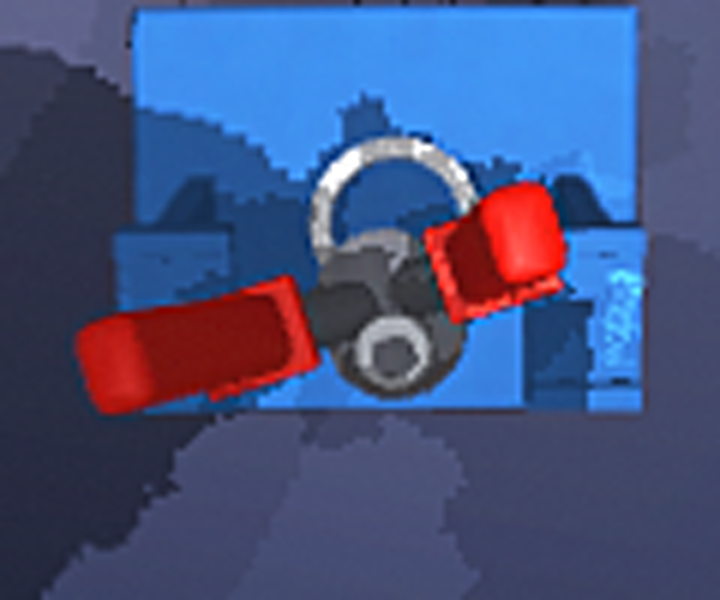

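The pliers hang in the cradle yawed and leaning towards +y. The relaxed light hold was too weak or the ring snagged. I'll let them settle and measure by masks, plus the cradle centre from the wrist camera.

```bash
python3 -m inch '{"offset": [[0,0,0],[0,0,0],[0,0,0]], "spin": [0,0,0]}' 0
cat > m.py <<'E'
from h import *
np.set_printoptions(precision=4,suppress=True)
W=cam('wrist');S=cam('scene');T=cam('top')
p,M=tool();print('tool',p,np.degrees(np.arctan2(M[1,0],M[0,0])))
def red(c):
    h=cv2.cvtColor(c['image'],cv2.COLOR_BGR2HSV); k=cv2.inRange(h,(0,170,70),(6,255,255))|cv2.inRange(h,(174,170,70),(180,255,255))
    n,l,st,ce=cv2.connectedComponentsWithStats(k); return [(st[i].tolist(),ce[i]) for i in range(1,n) if st[i,4]>15]
print('W',red(W));print('S',red(S));print('T',red(T))
h=cv2.cvtColor(W['image'],cv2.COLOR_BGR2HSV); k=cv2.inRange(h,(98,150,60),(115,255,255)); n,l,st,ce=cv2.connectedComponentsWithStats(k)
for i in range(1,n):
    if st[i,4]>800:
        print(st[i],cv2.boxPoints(cv2.minAreaRect(np.argwhere(l==i)[:,::-1].astype(np.float32))).tolist())
# steel ring: bright, unsaturated near pliers
k=cv2.inRange(h,(0,0,150),(180,60,255)); n,l,st,ce=cv2.connectedComponentsWithStats(k)
print('ring',[(st[i].tolist(),ce[i]) for i in range(1,n) if st[i,4]>25 and 200<ce[i][0]<350 and 100<ce[i][1]<260])
cv2.imwrite('pics/w7.png',W['image']);cv2.imwrite('pics/s7.png',S['image'])
E
python3 m.py
```

```text
clock: 13.5
tcp_pos: [0.5249, -0.1388, 0.285]
eef_rot: [-0.0, 0.995, 0.104, -0.0]
force: [1.1, -0.7, 0.0]
opening: 0.0854
gripper_force: 0.0
tool [ 0.525  -0.1389  0.2852] 11.972540692194979
W [([281, 173, 24, 21, 354], array([292.8503, 182.7203])), ([224, 186, 40, 26, 599], array([242.9332, 198.9149]))]
S [([284, 204, 10, 12, 63], array([288.6032, 209.7302])), ([270, 206, 7, 12, 56], array([272.5893, 212.25  ]))]
T [([279, 199, 5, 12, 38], array([280.3684, 205.3947]))]
[ 229  141   89   68 3860] [[229.0, 207.99996948242188], [229.0, 140.99996948242188], [317.0, 140.99996948242188], [317.0, 207.99996948242188]]
[ 203  260  119   93 7844] [[201.8436279296875, 273.005859375], [312.10662841796875, 258.82916259765625], [322.861083984375, 342.4749755859375], [212.59808349609375, 356.65167236328125]]
ring [([261, 161, 28, 22, 141], array([273.2057, 167.8014])), ([270, 193, 11, 10, 52], array([275.0192, 196.5192]))]
```

Run:
```python
from h import *
np.set_printoptions(precision=4,suppress=True)
W=cam('wrist');S=cam('scene');p,M=tool()
def blobs(c):
    h=cv2.cvtColor(c['image'],cv2.COLOR_BGR2HSV); k=cv2.inRange(h,(0,150,60),(6,255,255))|cv2.inRange(h,(174,150,60),(180,255,255))
    n,l,st,ce=cv2.connectedComponentsWithStats(k); return sorted([np.argwhere(l==i)[:,::-1] for i in range(1,n) if st[i,4]>15],key=lambda q:q[:,0].mean())
sr,sl=blobs(S); L,Rr=blobs(W)
for n,q in (('Sl',sl),('Sr',sr)): print(n,[(r,q[q[:,1]==r,0].min(),q[q[:,1]==r,0].max()) for r in sorted(set(q[:,1]))])
for n,q in (('WL',L),('WR',Rr)): print(n,[(r,q[q[:,1]==r,0].min(),q[q[:,1]==r,0].max()) for r in sorted(set(q[:,1]))[::2]])
for n,w,s in [('L',(230.5,204),q) for q in [sl[sl[:,1]<=sl[:,1].min()+2].mean(0)]]+[('R',(298.5,181),sr[sr[:,1]<=sr[:,1].min()+2].mean(0))]+[('ring',(275,170),(281.2,233.2))]:
    a=tri(ray(W,*w),ray(S,*s)); print(n,s,a, M.T@(a[0]-p))
e=[plane(W,u,141,.01) for u in (232.5,274.4,316.3)]; print('base edge in tool',[M.T@(q-p) for q in e], 'world',e[1])
G=cv2.cvtColor(S['image'],cv2.COLOR_BGR2HSV); k=cv2.inRange(G,(0,0,150),(180,60,255)); n,l,st,ce=cv2.connectedComponentsWithStats(k)
print([(st[i].tolist(),ce[i]) for i in range(1,n) if st[i,4]>8 and 255<ce[i][0]<305 and 190<ce[i][1]<260])
cv2.imwrite('pics/v8.png',np.hstack([cv2.resize(W['image'][150:225,215:315],(400,300),interpolation=cv2.INTER_CUBIC),cv2.resize(S['image'][190:250,240:320],(400,300),interpolation=cv2.INTER_CUBIC)]))
```

```text
Traceback (most recent call last):
ValueError: too many values to unpack (expected 2)
```

```bash
cat > b.py <<'E'
from h import *
np.set_printoptions(precision=4,suppress=True)
W=cam('wrist');S=cam('scene');p,M=tool()
def blobs(c):
    h=cv2.cvtColor(c['image'],cv2.COLOR_BGR2HSV); k=cv2.inRange(h,(0,150,60),(6,255,255))|cv2.inRange(h,(174,150,60),(180,255,255))
    n,l,st,ce=cv2.connectedComponentsWithStats(k); i=np.argsort(-st[1:,4])[:2]+1
    return sorted([np.argwhere(l==j)[:,::-1] for j in i],key=lambda q:q[:,0].mean())
sr,sl=blobs(S); L,Rr=blobs(W)
print(len(sr),len(sl),len(L),len(Rr))
for n,w,s in [('L',(230.5,204),sl[sl[:,1]<=sl[:,1].min()+2].mean(0)),('R',(298.5,181),sr[sr[:,1]<=sr[:,1].min()+2].mean(0))]+[('ring',(275,170),(281.2,233.2))]:
    a=tri(ray(W,*w),ray(S,*s)); print(n,s,a, M.T@(a[0]-p))
e=[plane(W,u,141,.01) for u in (232.5,274.4,316.3)]; print('base edge in tool',[M.T@(q-p) for q in e], 'world',e[1])
cv2.imwrite('pics/v8.png',np.hstack([cv2.resize(W['image'][150:225,215:315],(400,300),interpolation=cv2.INTER_CUBIC),cv2.resize(S['image'][190:250,240:320],(400,300),interpolation=cv2.INTER_CUBIC)]))
E
python3 b.py
```

```text
60 70 614 433
L [290.5 202.2] (array([ 0.5253, -0.1043,  0.1945]), [np.float64(0.00032055217534941326), np.float64(0.00032055217534933525)]) [ 0.0075 -0.0338  0.0908]
R [271.2 205.1] (array([ 0.5534, -0.1502,  0.1969]), [np.float64(0.0003956775772556844), np.float64(0.00039567757725556674)]) [0.0254 0.0169 0.0884]
ring (281.2, 233.2) (array([ 0.5282, -0.1334,  0.0061]), [np.float64(0.0033248078329953957), np.float64(0.0033248078329953063)]) [ 0.0042 -0.0048  0.2792]
base edge in tool [array([ 0.0435, -0.056 ,  0.2753]), array([ 0.043 , -0.0023,  0.2753]), array([0.0435, 0.0514, 0.2753])] world [ 0.5667 -0.1278  0.01  ]
```

View pics/v8.png

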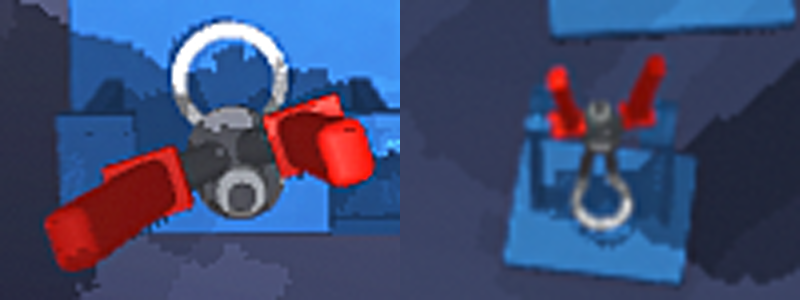

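The picture shows the pliers still in the cradle, yawed about 20° from it. In the left panel the handle ends are at (68,240) and (347,155), the slip guards at (150,190) and (305,130), and the ring at (230,72).

Run:
```python
from h import *
np.set_printoptions(precision=4,suppress=True)
W=cam('wrist');S=cam('scene');p,M=tool()
P={}
for n,w,s in [('hL',(232,210),(291.4,203)),('hR',(301.7,188.7),(271.2,204.4)),('gL',(252.5,197.5),(286,213.6)),('gR',(291,182.5),(273.2,214.4)),('piv',(275,195),(280,213)),('ring',(272.5,168),(280.6,231))]:
    a=tri(ray(W,*w),ray(S,*s)); P[n]=a[0]; print(n,a[0],np.round(a[1][0],4),M.T@(a[0]-p))
for a,b in (('hL','hR'),('gL','gR')):
    d=P[a]-P[b]; print(a,(P[a]+P[b])/2,np.linalg.norm(d),'yaw',np.degrees(np.arctan2(-d[0],d[1])),'dz',d[2])
```

```text
hL [ 0.5153 -0.1047  0.1756] 0.0003 [-0.0024 -0.0355  0.1098]
hR [ 0.5466 -0.1538  0.1886] 0.0005 [0.018  0.0191 0.0967]
gL [ 0.5136 -0.1188  0.1091] 0.0016 [-0.0071 -0.022   0.1762]
gR [ 0.5384 -0.1509  0.1242] 0.0002 [0.0106 0.0145 0.1612]
piv [ 0.5196 -0.1381  0.11  ] 0.0011 [-0.0052 -0.0019  0.1754]
ring [ 0.5345 -0.131   0.0321] 0.0014 [ 0.0109 -0.0057  0.2532]
hL [ 0.5309 -0.1293  0.1821] 0.059679528730664844 yaw 32.48174092842772 dz -0.013050550667444177
gL [ 0.526  -0.1349  0.1166] 0.043299752974671174 yaw 37.688040062243765 dz -0.01507713001592248
```

```bash
python3 go.py .5305 -.130 .20 32.5; python3 -m inch '{"offset": [[0.02,-0.02,0],[0.05,-0.05,0.1],[0.05,-0.05,0.3],[0.05,-0.05,0.5],[0.05,-0.05,0.5]], "spin": [-0.2,-0.4,-0.46,-0.46,-0.46]}'; python3 go.py .5302 -.1303 .136 32.5
```

```text
pos [ 0.525  -0.1389  0.2853] yaw 11.971561428223682 offset [ 0.048  -0.0504  0.5689] spin -0.4561875238172516 J [-0.4065  0.2414  0.0808  1.41    0.0001  2.5261]
clock: 14.58
tcp_pos: [0.5292, -0.1293, 0.2082]
eef_rot: [-0.002, 0.96, 0.281, -0.002]
force: [-0.9, 0.1, 0.3]
opening: 0.0853
gripper_force: 0.0
pos [ 0.5292 -0.1293  0.2082] yaw 32.66819101931416 offset [0.0036 0.011  0.481 ] spin 0.003737578206981122 J [-0.3872  0.2663 -0.0747  1.2346  0.0001  2.1843]
```

```bash
python3 m.py | grep -E "^W|tool"
python3 - <<'E'
from h import *
W=cam('wrist');p,M=tool()
for z in (.182,.153): print([proj(W,p+M@[x,y,p[2]-z]).round(1) for x,y in ((0,-.033),(0,.033),(0,0))])
E
python3 -m inch '{"offset": [[0,0,0.12],[0,0.01,0.25],[0,0.01,0.38],[0,0.01,0.48],[0,0.01,0.48]], "spin": [0,0,0,0,0]}'
```

```text
tool [ 0.5314 -0.1303  0.2117] 32.66774428889217
W [([220, 208, 46, 33, 1020], array([242.5353, 223.2039])), ([295, 211, 42, 35, 990], array([315.5323, 226.8727]))]
[array([217.6, 243. ]), array([333.1, 243.2]), array([275.3, 243.5])]
[array([225.2, 226.9]), array([325.9, 227.1]), array([275.5, 227.2])]
clock: 15.4
tcp_pos: [0.5312, -0.1311, 0.1379]
eef_rot: [-0.0, 0.96, 0.281, -0.0]
force: [-0.5, 0.1, 1.4]
opening: 0.0854
gripper_force: 0.0
```

```bash
python3 -m inch '{"offset": [[0,0,0],[0,0,0],[0,0,0]], "spin": [0,0,0]}' 0.38 30
python3 -m inch '{"offset": [[0,0,0],[0,0,0],[0,0,0],[0,0,0]], "spin": [0,0,0,0]}' 0.7 40
```

```text
clock: 15.78
tcp_pos: [0.533, -0.1316, 0.1401]
eef_rot: [0.001, 0.96, 0.281, 0.002]
force: [0.5, -0.6, 5.2]
opening: 0.053
gripper_force: 5.3
clock: 16.27
tcp_pos: [0.534, -0.1321, 0.1408]
eef_rot: [0.002, 0.96, 0.281, 0.002]
force: [0.7, -0.2, 6.7]
opening: 0.036
gripper_force: 39.9
```

```bash
python3 -m inch '{"offset": [[0,0,-0.04],[0,0,-0.08],[0,0,-0.12],[0,0,-0.12]], "spin": [0,0,0,0]}'
python3 m.py; python3 go.py .5245 -.1365 .157 11.7
```

```text
clock: 16.77
tcp_pos: [0.5318, -0.1314, 0.1567]
eef_rot: [0.0, 0.96, 0.281, 0.0]
force: [0.1, -0.6, -1.5]
opening: 0.0359
gripper_force: 40.0
tool [ 0.5314 -0.1312  0.156 ] 32.66752107974061
W [([228, 243, 39, 64, 1816], array([246.3084, 272.7913])), ([290, 244, 36, 65, 1729], array([307.6588, 275.8791]))]
S [([282, 201, 7, 13, 58], array([284.9655, 207.4483])), ([272, 202, 6, 13, 41], array([275.5122, 208.9756]))]
T []
[ 201  142  147  118 8462] [[198.48080444335938, 251.33201599121094], [234.43539428710938, 140.19969177246094], [370.5419006347656, 184.23414611816406], [334.5873107910156, 295.366455078125]]
[ 260  200   42   38 1192] [[259.28265380859375, 235.8028564453125], [260.5439453125, 199.22564697265625], [301.77081298828125, 200.64724731445312], [300.509521484375, 237.22445678710938]]
[ 226  315   52   35 1338] [[224.219970703125, 343.4599914550781], [228.43997192382812, 313.9200134277344], [278.27996826171875, 321.0400085449219], [274.0599670410156, 350.5799865722656]]
ring [([252, 195, 56, 43, 485], array([280.1505, 211.8495]))]
pos [ 0.5314 -0.1312  0.156 ] yaw 32.66752107974061 offset [-0.0576  0.005  -0.0065] spin 0.4659449128831246 J [-0.3888  0.2942 -0.1677  1.1095  0.0001  2.1826]
```

```bash
python3 -m inch '{"offset": [[-0.02,0,0],[-0.04,0,0],[-0.05,0.005,0],[-0.057,0.005,0],[-0.057,0.005,0]], "spin": [0.12,0.24,0.36,0.46,0.46]}'
python3 - <<'E'
from h import *
np.set_printoptions(precision=4,suppress=True)
W=cam('wrist');p,M=tool();print(p,np.degrees(np.arctan2(M[1,0],M[0,0])))
print('expected ring',[proj(W,p+M@[.0125,0,d]).round(1) for d in (.09,.101,.11)])
h=cv2.cvtColor(W['image'],cv2.COLOR_BGR2HSV); k=cv2.inRange(h,(0,0,140),(180,70,255)); n,l,st,ce=cv2.connectedComponentsWithStats(k)
for i in range(1,n):
    if st[i,4]>100 and 200<ce[i][0]<350 and 100<ce[i][1]<290: print(st[i],ce[i],cv2.minAreaRect(np.argwhere(l==i)[:,::-1].astype(np.float32)))
cv2.imwrite('pics/w9.png',W['image'])
E
```

```text
clock: 17.55
tcp_pos: [0.5245, -0.1364, 0.156]
eef_rot: [-0.0, 0.995, 0.105, -0.0]
force: [-0.5, 0.5, -1.8]
opening: 0.0359
gripper_force: 40.0
[ 0.5246 -0.1364  0.156 ] 12.050032767956706
expected ring [array([275.5, 197.8]), array([275.6, 194.5]), array([275.6, 191.9])]
[252 195  57  44 513] [280.1754 212.2943] ((280.6758117675781, 215.92984008789062), (56.07392501831055, 42.23800277709961), 2.2025980949401855)
[268 260  20  20 178] [277.9888 267.8427] ((277.5, 269.5), (19.0, 19.0), 90.0)
```

```bash
cat > r.py <<'E'
from h import *
np.set_printoptions(precision=4,suppress=True)
W=cam('wrist');S=cam('scene');p,M=tool()
def ring(c,lo,x0,x1,y0,y1):
    h=cv2.cvtColor(c['image'],cv2.COLOR_BGR2HSV); k=np.zeros(h.shape[:2],np.uint8); k[y0:y1,x0:x1]=cv2.inRange(h,(0,0,lo),(180,80,255))[y0:y1,x0:x1]
    C=max(cv2.findContours(k,cv2.RETR_EXTERNAL,cv2.CHAIN_APPROX_NONE)[0],key=len); return cv2.fitEllipse(cv2.convexHull(C)),cv2.boundingRect(C),len(C)
if __name__=='__main__':
    print('tool',p); 
    ew=proj(W,p+M@[.0125,0,.101]).astype(int); es=proj(S,p+M@[.0,0,.101]).astype(int); print(ew,es)
    a=ring(W,140,ew[0]-60,ew[0]+60,ew[1]-30,ew[1]+60); b=ring(S,130,es[0]-15,es[0]+15,es[1]-15,es[1]+15)
    print(a,b)
    t=tri(ray(W,*a[0][0]),ray(S,*b[0][0])); print(t,'in tool',M.T@(t[0]-p))
    print('pivot exp',proj(W,p+M@[0,0,.041]),'pads',proj(W,p+M@[0,0,-.019]))
    cv2.imwrite('pics/v10.png',np.hstack([cv2.resize(W['image'][150:330,200:360],(400,450),interpolation=cv2.INTER_CUBIC),cv2.resize(S['image'][es[1]-45:es[1]+45,es[0]-40:es[0]+40],(400,450),interpolation=cv2.INTER_CUBIC)]))
E
python3 r.py
```

```text
tool [ 0.5248 -0.1364  0.1561]
[275 194] [279 224]
(((279.85260009765625, 227.15615844726562), (56.05707550048828, 65.84757995605469), 2.010281562805176), (252, 195, 57, 44), 212) (((279.6647033691406, 226.40089416503906), (4.121411323547363, 10.310274124145508), 70.59220123291016), (275, 225, 11, 5), 22)
(array([ 0.4827, -0.1504, -0.0351]), [np.float64(0.0007663180031008235), np.float64(0.0007663180031008811)]) in tool [-0.044   0.005   0.1913]
pivot exp [275.2027 237.0477] pads [274.4885 285.6141]
```

Run:
```python
from r import *
h=cv2.cvtColor(W['image'],cv2.COLOR_BGR2HSV); k=cv2.inRange(h,(0,0,140),(180,80,255))
for r in range(192,280,3):
    c=np.where(k[r,235:325])[0]+235; print(r,''.join('#' if k[r,x] else '.' for x in range(245,316,2)))
h=cv2.cvtColor(S['image'],cv2.COLOR_BGR2HSV)
print('scene')
for r in range(196,246): print(r,''.join('#' if (h[r,x,1]<90 and h[r,x,2]>110) else 'r' if (h[r,x,0]<7 or h[r,x,0]>173) and h[r,x,1]>140 else 'o' if h[r,x,1]<90 else '.' for x in range(258,302)))
```

```text
192 ....................................
195 ...............######...............
198 ...........#############............
201 .........#####........#####.........
204 ........####.............###........
207 .......###................###.......
210 ......###..................###......
213 .....###....................##......
216 .....###.....................##.....
219 .....##......................##.....
222 .....##......................##.....
225 .....##......................##.....
228 .....###....................###.....
231 ....####....................###.....
234 ....#..........................#....
237 ..............................##....
240 ....................................
243 ....................................
246 ....................................
249 ....................................
252 ....................................
255 ....................................
258 ....................................
261 ..............######................
264 .............########...............
267 ............###....###..............
270 ............##......##........
[... 1885 characters left out ...]
..............
232 ............................................
233 ............................................
234 ............................................
235 ............................................
236 ............................................
237 ............................................
238 ............................................
239 ............................................
240 ............................................
241 ............................................
242 ............................................
243 ............................................
244 ............................................
245 ............................................
```

Run:
```python
from r import *
t=tri(ray(W,280,221.5),ray(S,280.3,223)); print(t,'in tool',M.T@(t[0]-p))
print('front rim in tool: expected W',proj(W,p+M@[.0345,0,.101]),'S',proj(S,p+M@[.0345,0,.101]),'eye S',proj(S,p+M@[.0125,0,.101]))
f=tri(ray(W,280.5,195),ray(S,280.5,229.3)); print('front rim',f,M.T@(f[0]-p))
hl=tri(ray(W,238,296),ray(S,285,203)); print(M.T@(hl[0]-p),hl[1])
```

```text
(array([ 0.5086, -0.1418,  0.0322]), [np.float64(0.0018727117309826427), np.float64(0.00187271173098266)]) in tool [-0.017   0.0019  0.1241]
front rim in tool: expected W [275.6369 165.9932] S [277.9784 233.9882] eye S [278.9848 227.6449]
front rim (array([ 0.5313, -0.1352,  0.0345]), [np.float64(0.00392046478030823), np.float64(0.003920464780308227)]) [0.0066 0.0001 0.1218]
[-0.0037 -0.0156 -0.018 ] [np.float64(0.0020272321473211695), np.float64(0.002027232147321426)]
```

Run:
```python
from r import *
for z in (.03,.04,.05,.06):
    q=plane(W,279,221.5,z); print(z,M.T@(q-p),'scene',proj(S,q), 'width px',np.ptp([proj(W,q+M[:,1]*s)[0] for s in (-.022,.022)]))
for n,w in (('plate L bottom',(246,300)),): pass
h=cv2.cvtColor(W['image'],cv2.COLOR_BGR2HSV)
for r in range(236,318,3): print(r,''.join('r' if (h[r,x,0]<7 or h[r,x,0]>173) and h[r,x,1]>140 else 'o' if h[r,x,1]<90 else '.' for x in range(215,341,2)))
```

```text
0.03 [-0.0171  0.0029  0.1263] scene [279.3857 223.3539] width px 50.8003185335281
0.04 [-0.014   0.0028  0.1163] scene [279.2663 222.5861] width px 52.760650939818106
0.05 [-0.0108  0.0027  0.1063] scene [279.1452 221.8083] width px 54.87797701982086
0.06 [-0.0076  0.0027  0.0963] scene [279.0226 221.0202] width px 57.17189197493843
236 ...................oooooo.ooooooooooooo..oooooo................
239 ....................ooooooooooooooooooooooooo..................
242 .....................oooooooooooooooooooooooo..................
245 .........rrrrrrrrrrrrrrrrroooooooooooorrrrrrrrrrrr.............
248 .....ooooorrrrrrrrrrrrrrrroooooooooooorrrrrrrrrrrrrrr..ooo.....
251 ....ooooooo.rrrrrrrrrrrrrroooooooooooorrrrrrrrrrrrroooooooo....
254 ...oooooooo.rrrrrrrrrrrrrroooooooooooorrrrrrrrrrrrroooooooo....
257 ...ooooooooorrrrrrrrrrrrrroooooooooooorrrrrrrrrrrroooooooooo...
260 ooooooooooo.rrrrrrrrrrrrrroooooooooooorrrrrrrrrrrrroooooooooooo
263 ooooooooooorrrrrrrrrrrrrrroooooooooooorrrrrrrrrrrrrrooooooooooo
266 oooooooooorrrrrrrrrrrrrrrroooooooooooorrrrrrrrrrrrrr.oooooooooo
269 ooooooooorrr
[... 439 characters left out ...]
rrrrrrrrrrrrrooooooo
290 oooooo.rrrrrrrrrrrrrr....................rrrrrrrrrrrrrrrooooooo
293 oooooo.rrrrrrrrrrrrr......................rrrrrrrrrrrrrrooooooo
296 oooooo.rrrrrrrrrrrrr.....................orrrrrrrrrrrrrrooooooo
299 oooooo.rrrrrrrrrrrrr......................rrrrrrrrrrrrr.ooooooo
302 ooooooorrrrrrrrrrrr.......................rrrrrrrrrrrrroooooooo
305 oooooooorrrrrrrrrro.......................orrrrrrrrrrrroooooooo
308 oooooooooo...................................rrrrrrrroooooooooo
311 oooooooooo................................o..........oooooooooo
314 oooooooooo........................o..................oooooooooo
317 oooooooooo............................................ooooooooo
```

Run:
```python
from r import *
def inv(u,v,d): q=plane(W,u,v,p[2]-d); return (M.T@(q-p)).round(4)
print('cap L,R at depth -.051/-.044', [inv(u,v,d) for u,v in ((238,296),(312,297)) for d in (-.051,-.044)])
print('cap back/front edge', [inv(u,v,-.049) for u,v in ((245,307),(238,281))])
print('plate front edge', [inv(u,244,d) for u in (249,306) for d in (.019,.026)])
print('bottom of handle inner', )
```

```text
cap L,R at depth -.051/-.044 [array([ 0.0137, -0.0115, -0.051 ]), array([ 0.0095, -0.0125, -0.044 ]), array([ 0.0134,  0.0123, -0.051 ]), array([ 0.0092,  0.0132, -0.044 ])]
cap back/front edge [array([ 0.0082, -0.0097, -0.049 ]), array([ 0.0182, -0.0115, -0.049 ])]
plate front edge [array([ 0.0042, -0.0138,  0.019 ]), array([ 0.0015, -0.0145,  0.026 ]), array([0.0043, 0.0165, 0.019 ]), array([0.0015, 0.0172, 0.026 ])]
bottom of handle inner
```

The grasp holds, but the pliers are pitched about 13° in the pads (handle caps 11 mm forward, ring about 22 mm back). I'll set them back on the ledges, squared to the cradle, press lightly to level them, release, and regrip.

```bash
python3 -m inch '{"offset": [[0.013,0,0.03],[0.013,0,0.06],[0.013,0,0.08],[0.013,0,0.08]], "spin": [0,0,0,0]}'
python3 -m inch '{"offset": [[0,0,0.02],[0,0,0.03],[0,0,0.03]], "spin": [0,0,0]}'
```

```text
clock: 18.6
tcp_pos: [0.5264, -0.136, 0.1438]
eef_rot: [-0.0, 0.995, 0.104, -0.0]
force: [-0.7, -0.2, -1.8]
opening: 0.036
gripper_force: 40.0
clock: 18.98
tcp_pos: [0.5269, -0.1362, 0.1401]
eef_rot: [0.0, 0.995, 0.104, 0.0]
force: [-0.5, 0.2, -0.1]
opening: 0.0361
gripper_force: 40.2
```

```bash
python3 -m inch '{"offset": [[0,0,0.02],[0,0,0.02]], "spin": [0,0]}'
python3 -m inch '{"offset": [[0,0,0.02],[0,0,0.02]], "spin": [0,0]}'
```

```text
clock: 19.23
tcp_pos: [0.5273, -0.1364, 0.1393]
eef_rot: [0.001, 0.995, 0.104, 0.001]
force: [-3.4, 2.7, 13.6]
opening: 0.0358
gripper_force: 40.1
clock: 19.48
tcp_pos: [0.5282, -0.1365, 0.1386]
eef_rot: [0.002, 0.995, 0.104, 0.003]
force: [-7.1, 4.4, 25.8]
opening: 0.036
gripper_force: 39.6
```

```bash
python3 -m inch '{"offset": [[0,0,-0.03],[0,0,-0.03],[0,0,-0.03]], "spin": [0,0,0]}' 0.42
python3 -m inch '{"offset": [[0,0,0],[0,0,0],[0,0,0],[0,0,0]], "spin": [0,0,0,0]}' 0
cat > w.py <<'E'
from r import *
h=cv2.cvtColor(W['image'],cv2.COLOR_BGR2HSV)
print(p, np.degrees(np.arctan2(M[1,0],M[0,0])))
for z in (.033,): print('exp ring at nominal',proj(W,np.array([.5358,-.1341,.033])),'handle tops',proj(W,[.518,-.1093,.1776]),proj(W,[.5289,-.1641,.1775]))
import sys
r0,r1=int(sys.argv[1]),int(sys.argv[2])
for r in range(r0,r1,3): print(r,''.join('r' if (h[r,x,0]<7 or h[r,x,0]>173) and h[r,x,1]>140 else '#' if h[r,x,1]<90 and h[r,x,2]>140 else 'o' if h[r,x,1]<90 else '.' for x in range(205,351,2)))
E
python3 w.py 180 320
```

```text
clock: 19.85
tcp_pos: [0.5274, -0.1364, 0.1386]
eef_rot: [0.0, 0.995, 0.104, 0.001]
force: [0.3, -0.4, 4.6]
opening: 0.0497
gripper_force: 5.6
clock: 20.35
tcp_pos: [0.5266, -0.136, 0.1381]
eef_rot: [-0.0, 0.995, 0.104, -0.0]
force: [-0.2, -0.2, 0.6]
opening: 0.0852
gripper_force: 0.0
[ 0.5267 -0.1361  0.1382] 11.973513936198753
exp ring at nominal [275.629  197.2528] handle tops [200.9317 316.309 ] [347.1467 318.1421]
180 ...o........................####..........####.....................o.....
183 ...o.......................###.............####....................o.....
186 ...o......................###...............###....................o.....
189 ...o......................##.................###...................oo....
192 ...o.....................###.................###...................o.....
195 ...o.....................###.................###...................o.....
198 ...o......................##.................#o#...................o.....
201 .oo.......................###...............###....................o.....
204 ..o........................###.............o##...
[... 2288 characters left out ...]
94 rrrrrrrrrrrrr..............................................rrrrrrrrrrrrrr
297 rrrrrrrrrrrrr..............................................rrrrrrrrrrrrrr
300 rrrrrrrrrrrr................................................rrrrrrrrrrrrr
303 rrrrrrrrrrr..................................................rrrrrrrrrrrr
306 rrrrrrrrrr....................................................rrrrrrrrrrr
309 rrrrrrrrr......................................................rrrrrrrrrr
312 rrrrrrrr........................................................rrrrrrrrr
315 rrrrrrr.........................................................orrrrrrrr
318 rrrrrr............................................................rrrrrrr
```

The pliers are seated upright and square again: in wrist, ring centre is (278.5,194) and handles symmetric about 277. I'll shift to centre on them and squeeze firmly.

```bash
python3 -m inch '{"offset": [[-0.007,0.009,0.02],[-0.007,0.009,0.025],[-0.007,0.009,0.025]], "spin": [0,0,0]}'
python3 -m inch '{"offset": [[0,0,0],[0,0,0],[0,0,0]], "spin": [0,0,0]}' 0.35 30
python3 -m inch '{"offset": [[0,0,0],[0,0,0],[0,0,0],[0,0,0]], "spin": [0,0,0,0]}' 0.7 50
python3 w.py 174 260
```

```text
clock: 20.82
tcp_pos: [0.5258, -0.1376, 0.1344]
eef_rot: [-0.0, 0.995, 0.104, -0.0]
force: [-0.7, -0.9, -0.6]
opening: 0.0857
gripper_force: 0.0
clock: 21.2
tcp_pos: [0.5265, -0.1378, 0.1352]
eef_rot: [0.0, 0.995, 0.104, 0.001]
force: [0.3, 1.0, 4.4]
opening: 0.0551
gripper_force: 4.8
clock: 21.7
tcp_pos: [0.5272, -0.139, 0.1364]
eef_rot: [0.002, 0.995, 0.104, 0.001]
force: [-1.4, -1.5, 10.4]
opening: 0.036
gripper_force: 49.9
[ 0.5272 -0.139   0.1364] 11.946613235801806
exp ring at nominal [271.2497 198.0276] handle tops [192.8248 318.1954] [340.7713 320.3998]
174 o.............................######.....######..........................
177 o...........................#####............####........................
180 ...........................####...............####.......................
183 .o........................###...................###......................
186 .o........................##.....................###.....................
189 .o.......................###.....................###.....................
192 .o.......................###......................##........
[... 1029 characters left out ...]
34 .............................ooooooooooooooooooo.........................
237 ............................oooooooooooooooooooo.........................
240 ..............rrrrrrrrrrrrrrrrrooooooooooooorrrrrrrrrrrrrrrr.............
243 ..............rrrrrrrrrrrrrrrrroooooooooooorrrrrrrrrrrrrrrrrr............
246 ..............rrrrrrrrrrrrrrrrroooooooooooorrrrrrrrrrrrrrrrrr............
249 .........#oooo#..rrrrrrrrrrrrrroooooooooooorrrrrrrrrrrrr.o##oo#..........
252 .........oooo#ooorrrrrrrrrrrrrr.ooooo#ooooorrrrrrrrrrrrooooooooo.........
255 ........#oooooooorrrrrrrrrrrrrrroo#######oorrrrrrrrrrrr.oooooooo.........
258 .......o#ooo#oooorrrrrrrrrrrrrrro##ooooo##orrrrrrrrrrrr.ooooooooo........
```

```bash
cat > c.py <<'E'
from r import *
h=cv2.cvtColor(W['image'],cv2.COLOR_BGR2HSV); k=cv2.inRange(h,(98,150,60),(118,255,255))
tl=proj(W,p+M@[.04,0,.126]); print('tool',p,np.degrees(np.arctan2(M[1,0],M[0,0])))
inv=lambda u,v,z: (M.T@(plane(W,u,v,z)-p)).round(4)
for r in range(100,175,6):
    c=np.where(k[r,180:380])[0]+180
    if len(c)>40: print(r,c.min(),c.max(),len(c),'tool xy',inv(c.min(),r,.01)[:2],inv(c.max(),r,.01)[:2])
E
python3 c.py
python3 - <<'E'
from r import *
inv=lambda u,v,z: (M.T@(plane(W,u,v,z)-p)).round(4)
print('ring',inv(281.5,196,.033),'plates',inv(233,244,.118),inv(322,244,.118))
E
```

```text
tool [ 0.5272 -0.1389  0.1364] 11.946267503585647
154 222 333 105 tool xy [ 0.0415 -0.0447] [0.0416 0.0478]
160 207 335 129 tool xy [ 0.0367 -0.0577] [0.0366 0.0496]
166 207 335 129 tool xy [ 0.0316 -0.0579] [0.0315 0.0498]
172 207 335 100 tool xy [ 0.0264 -0.0581] [0.0264 0.05  ]
ring [0.0108 0.0046 0.1035] plates [ 0.0044 -0.0223  0.0184] [0.0044 0.025  0.0185]
```

The spread ring is 8–9 mm off the cradle's centre line (wrist: ring at tool y +4.6 mm, cradle base −4.1 mm). I'll lift clear of the lips, centre it, then go up checking forces.

```bash
python3 -m inch '{"offset": [[0,0,-0.03],[0,0,-0.06],[0,0,-0.06]], "spin": [0,0,0]}'
python3 -m inch '{"offset": [[0,-0.02,0],[0,-0.04,0],[0,-0.04,0]], "spin": [0,0,0]}'
python3 c.py;python3 w.py 174 260
```

```text
clock: 22.38
tcp_pos: [0.5258, -0.1375, 0.1434]
eef_rot: [-0.0, 0.995, 0.104, -0.0]
force: [-0.0, -0.6, -2.4]
opening: 0.0355
gripper_force: 49.4
clock: 22.75
tcp_pos: [0.5245, -0.1313, 0.1433]
eef_rot: [-0.0, 0.995, 0.105, -0.0]
force: [-0.8, 0.8, -1.7]
opening: 0.0355
gripper_force: 49.4
tool [ 0.5247 -0.1317  0.1435] 11.984602296330488
154 218 343 126 tool xy [ 0.0407 -0.0498] [0.041  0.0573]
160 218 343 126 tool xy [ 0.0355 -0.0499] [0.0358 0.0574]
166 219 343 125 tool xy [ 0.0303 -0.0492] [0.0306 0.0576]
172 219 343 94 tool xy [ 0.025  -0.0494] [0.0253 0.0579]
[ 0.5248 -0.1318  0.1435] 11.97430267146342
exp ring at nominal [281.5519 194.5336] handle tops [215.0541 307.2869] [356.3683 308.0599]
174 ooo.ooo......................######......######......................o...
177 ....o.o.....................####.............####....................o...
180 ...o.oo....................###................####...................o...
183 ......o...................###...................###..................o...
186 ......o..................###....................###..................o...
18
[... 1169 characters left out ...]
34 ............................oooooooooooooooooooo.........................
237 ............................oooooooooooooooooooo.........................
240 o.............rrrrrrrrrrrrrrrrroooooooooooo.rrrrrrrrrrrrrrrr.............
243 ..............rrrrrrrrrrrrrrrrroooooooooooorrrrrrrrrrrrrrrrrr............
246 .o............rrrrrrrrrrrrrrrrroooooooooooorrrrrrrrrrrrrrrrrr............
249 .o.......ooooo#..rrrrrrrrrrrrrroooooooooooorrrrrrrrrrrrr.o#oooo..........
252 .o.......oooo#ooorrrrrrrrrrrrrr.oooo##ooooorrrrrrrrrrrrooooooooo.........
255 ........#oooo#ooorrrrrrrrrrrrrrooo#######oorrrrrrrrrrrr.oooooooo.........
258 .......ooooo#oooorrrrrrrrrrrrrr.o##ooooo##orrrrrrrrrrrr.ooooooooo........
```

```bash
python3 -m inch '{"offset": [[0,0,-0.1],[0,0,-0.2],[0,0,-0.3],[0,0,-0.38],[0,0,-0.38]], "spin": [0,0,0,0,0]}'
python3 -m inch '{"offset": [[0,0,-0.04],[0,0,-0.09],[0,0,-0.14],[0,0,-0.14]], "spin": [0,0,0,0]}'
python3 -m inch '{"offset": [[0,0,-0.07],[0,0,-0.14],[0,0,-0.25],[0,0,-0.35],[0,0,-0.35]], "spin": [0,0,0,0,0]}'
python3 w.py 174 260
```

```text
clock: 23.58
tcp_pos: [0.5255, -0.1321, 0.2021]
eef_rot: [0.001, 0.995, 0.104, 0.001]
force: [-0.1, -0.6, -1.8]
opening: 0.0358
gripper_force: 49.5
clock: 24.08
tcp_pos: [0.5252, -0.132, 0.2223]
eef_rot: [0.0, 0.995, 0.104, 0.001]
force: [1.3, 0.5, -2.1]
opening: 0.0355
gripper_force: 49.4
clock: 24.7
tcp_pos: [0.5256, -0.1321, 0.2758]
eef_rot: [0.001, 0.995, 0.104, 0.001]
force: [0.1, -0.1, -1.2]
opening: 0.0356
gripper_force: 49.5
[ 0.5248 -0.1318  0.274 ] 11.97200673979817
exp ring at nominal [279.1049 171.1117] handle tops [244.3728 214.887 ] [316.656  215.7788]
174 ......o......ooo.............######.......#####............ooooooo.oooooo
177 ..........o....o............####.............####..........oooooo......o.
180 o..............o...........###................####.........ooo..........o
183 .....o....................###...................###.............o.oo.oo.o
186 ...o..........o..........###....................###..........o.oo.o.ooooo
189 ...o........o.o..........###.....................###........o..........o.
192 ..............o..........##......................###...
[... 1034 characters left out ...]
34 ............................oooooooooooooooooooo.........................
237 ............................oooooooooooooooooooo.........................
240 .............orrrrrrrrrrrrrrrrroooooooooooo.rrrrrrrrrrrrrrrrr............
243 ..............rrrrrrrrrrrrrrrrroooooooooooorrrrrrrrrrrrrrrrrr............
246 .............orrrrrrrrrrrrrrrrroooooooooooorrrrrrrrrrrrrrrrrr............
249 .........oooooo..rrrrrrrrrrrrrr.ooooooooooorrrrrrrrrrrrr.oooooo..........
252 .........oooooooorrrrrrrrrrrrrr.ooooooooooorrrrrrrrrrrrooooooooo.........
255 ........ooooooooorrrrrrrrrrrrrroooooooooooorrrrrrrrrrrr.oooooooo.........
258 ....ooooooooooooorrrrrrrrrrrrrr.ooooooooooorrrrrrrrrrrr.oooooooooooo.....
```

The pliers are out with the ring on. Next I'll locate the spindle from the saved unobstructed views.

```bash
python3 - <<'E'
from h import *
np.set_printoptions(precision=4,suppress=True)
def hub(c,img,x0,x1,y0,y1,lo=170,s=45):
    h=cv2.cvtColor(img,cv2.COLOR_BGR2HSV);k=np.zeros(h.shape[:2],np.uint8);k[y0:y1,x0:x1]=cv2.inRange(h,(0,0,lo),(180,s,255))[y0:y1,x0:x1]
    C=max(cv2.findContours(k,cv2.RETR_EXTERNAL,cv2.CHAIN_APPROX_NONE)[0],key=len); return cv2.fitEllipse(cv2.convexHull(C)),len(C)
T=cam('top');S=cam('scene');W=cam('wrist')
for f in ('scene3','scene4'):
    e=hub(S,cv2.imread(f'pics/{f}.png'),345,382,245,285); print(f,e,plane(S,*e[0][0],.132))
for f in ('top3','top4'):
    e=hub(T,cv2.imread(f'pics/{f}.png'),160,195,165,200,150); print(f,e,plane(T,*e[0][0],.132))
e=hub(T,T['image'],160,195,165,200,150); print('topnow',e,plane(T,*e[0][0],.132))
e=hub(W,W['image'],0,160,0,200,190,40); print('wrist',e,plane(W,*e[0][0],.132))
E
python3 go.py .59 .05 .31 25
```

```text
scene3 (((362.205810546875, 264.3645324707031), (20.24198341369629, 22.799488067626953), 109.1158218383789), 59) [0.6102 0.1326 0.132 ]
scene4 (((362.20709228515625, 264.3796691894531), (20.201189041137695, 22.81038475036621), 108.56443786621094), 59) [0.6102 0.1326 0.132 ]
top3 (((174.14451599121094, 177.16864013671875), (29.777727127075195, 104.5622329711914), 1.7428678274154663), 124) [0.6195 0.1396 0.132 ]
top4 (((176.53990173339844, 180.62652587890625), (21.609941482543945, 23.07175636291504), 66.19564819335938), 61) [0.6097 0.1326 0.132 ]
topnow (((176.5607452392578, 180.63768005371094), (21.56957244873047, 23.066064834594727), 64.62203216552734), 61) [0.6097 0.1325 0.132 ]
wrist (((78.78984832763672, 171.77096557617188), (116.35560607910156, 290.81121826171875), 13.671252250671387), 584) [0.511  0.0679 0.132 ]
pos [ 0.5244 -0.1316  0.2733] yaw 11.970586251402098 offset [ 0.679  -1.0939 -0.2445] spin -0.2895425277466201 J [-0.3945  0.2388  0.0482  1.3815  0.0001  2.5381]
```

```bash
python3 -m inch '{"offset": [[0.03,-0.05,-0.1],[0.12,-0.2,-0.22],[0.28,-0.45,-0.25],[0.44,-0.7,-0.25],[0.58,-0.95,-0.25],[0.6,-1,-0.25],[0.6,-1,-0.25]], "spin": [-0.05,-0.12,-0.2,-0.29,-0.29,-0.29,-0.29]}'
python3 go.py .598 .1313 .30 25
```

```text
clock: 25.82
tcp_pos: [0.5816, 0.0344, 0.3119]
eef_rot: [0.0, 0.976, 0.218, 0.0]
force: [-0.6, -0.7, -3.3]
opening: 0.0355
gripper_force: 50.4
pos [0.5816 0.0344 0.3119] yaw 25.151789536591966 offset [ 0.3734 -0.5385  0.0794] spin 0.0033731008131547293 J [-0.0786  0.3234  0.2557  1.503  -0.0002  2.624 ]
```

```bash
python3 -m inch '{"offset": [[0.1,-0.14,0],[0.2,-0.3,0],[0.3,-0.44,0.04],[0.36,-0.53,0.08],[0.373,-0.538,0.08],[0.373,-0.538,0.08],[0.373,-0.538,0.08]], "spin": [0,0,0,0,0,0,0]}'
cat > sp.py <<'E'
from h import *
import sys
np.set_printoptions(precision=4,suppress=True)
c=cam('wrist');p,M=tool();print('tool',p,np.degrees(np.arctan2(M[1,0],M[0,0])))
h=cv2.cvtColor(c['image'],cv2.COLOR_BGR2HSV)
print('spindle top/hub exp',proj(c,[.610,.1326,.148]),proj(c,[.610,.1326,.132]))
r0,r1,x0,x1=map(int,sys.argv[1:5])
for r in range(r0,r1,2): print(r,''.join('r' if (h[r,x,0]<15 or h[r,x,0]>173) and h[r,x,1]>90 else '#' if h[r,x,1]<60 and h[r,x,2]>200 else 'o' if h[r,x,1]<60 and h[r,x,2]>150 else '-' if h[r,x,1]<60 and h[r,x,2]>90 else '.' for x in range(x0,x1)))
cv2.imwrite('pics/sp_%s.png'%r0,c['image'])
E
python3 sp.py 164 222 245 320
```

```text
clock: 26.7
tcp_pos: [0.5983, 0.1295, 0.2999]
eef_rot: [0.0, 0.976, 0.216, 0.0]
force: [0.0, -0.1, -1.9]
opening: 0.0356
gripper_force: 50.4
tool [0.5983 0.1296 0.2999] 24.95929040505846
spindle top/hub exp [277.9628 182.7531] [277.9046 179.6792]
164 rrrrrr-oooo###oooooo########o###-ooo#-#######################rrrrrrrrrrrrrr
166 rrrrr-ooooooooooo#########oo-#oooo-o---.-o####################rrrrrrrrrrrrr
168 rrrr-oooooooooooo######-..--o#############.-###################rrrrrrrrrrrr
170 rrrrooooooooooooooooo.-########################o###############rrrrrrrrrrrr
172 rrrooooooooooooooo################################o#############rrrrrrrrrrr
174 rrrooooooooooooo-----#####################-#####################rrrrrrrrrrr
176 rr-ooooooooooo---o------###################oo.-#################rrrrrrrrrrr
178 rr-oooooooooo--o----....####################.o--.#######o########rrrrrrrrrr
180 rr-oooooooo--------....-------###############o--.###############.rrrrrrrrrr
182 rrrooooooo------oo....-------################.--.--oo######o-o##.rrrrrrrrrr
184 rrrooooooooo---ooo...------------#########--#---.
[... 766 characters left out ...]
..ooo----------oo--#####oo---------.rrr.--------rrrrrrrrrrrr
206 rrrrrr--...-o-.rrrrro--------o##############o-.rrrrrrrr.--....--rrrrrrrrrrr
208 rrrrr.--....--rrrrrrrrrrrr################rrrrrrrrrrrrrr--....--rrrrrrrrrrr
210 rrrrrr.--.......rrrrrrrrrrrrrrrrrrrrrrrrrrrrrrrrrrrrrr.......--rrrrrrrrrrrr
212 rrrrrrrr...........rrrrrrrrrrrrrrrrrrrrrrrrrrrrrrrr..........rrrrrrrrrrrrrr
214 rrrrrrrr...........rrrrrrrrrrrrrrrrrrrrrrrrrrrrrr............rrrrrrrrrrrrrr
216 rrrrrrrr.............rrrrrrrrrrrrrrrrrrrrrrrrrrr.............rrrrrrrrrrrrrr
218 rrrrrrrrr.............rrrrrrr............rrrrr..............rrrrrrrrrrrrrrr
220 rrrrrrrrrr..............r..................................rrrrrrrrrrrrrrrr
```

```bash
python3 -m inch '{"offset": [[0.007,-0.016,0.08],[0.007,-0.016,0.17],[0.007,-0.016,0.25],[0.007,-0.016,0.25],[0.007,-0.016,0.25]], "spin": [0,0,0,0,0]}'
python3 - <<'E'
from h import *
np.set_printoptions(precision=4,suppress=True)
W=cam('wrist');S=cam('scene');p,M=tool();print(p)
q=[.610,.1326,.148];print(proj(W,q),proj(S,q),'eye est',proj(W,p+M@[.0108,.0046,.1035]),proj(S,p+M@[.0108,.0046,.1035]))
cv2.imwrite('pics/Wz.png',W['image']);cv2.imwrite('pics/Sz.png',S['image'])
cv2.imwrite('pics/v11.png',np.hstack([cv2.resize(W['image'][155:245,240:320],(480,540),interpolation=cv2.INTER_CUBIC),cv2.resize(S['image'][232:286,346:378],(320,540),interpolation=cv2.INTER_CUBIC)]))
E
```

```text
clock: 27.38
tcp_pos: [0.5981, 0.1331, 0.2621]
eef_rot: [-0.0, 0.976, 0.217, 0.0]
force: [0.3, -0.4, -0.6]
opening: 0.0355
gripper_force: 50.4
[0.5984 0.1331 0.2626]
[282.2792 193.1338] [363.049 261.703] eye est [281.6449 195.4627] [363.9186 260.0506]
```

View pics/v11.png

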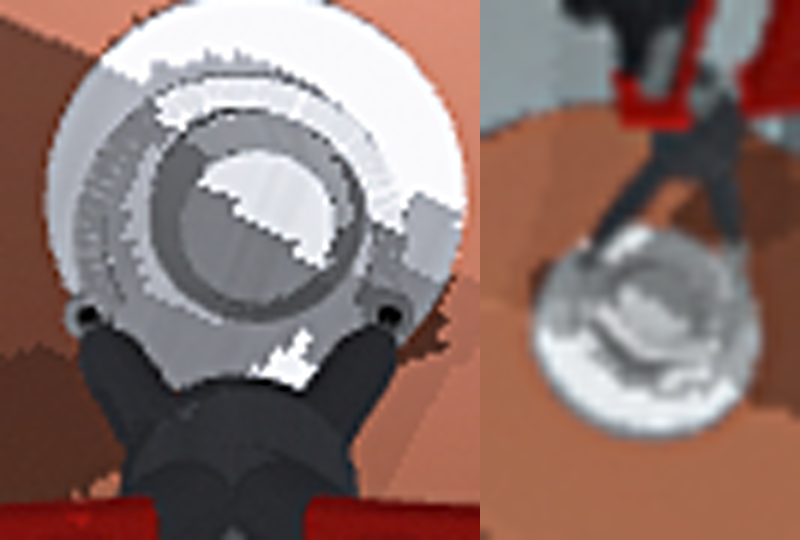

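The picture shows, in its left (6×) panel, the spindle's top face centred at (257,229), the tips at (88,315) and (390,315), and the ring's front edge at row 72. So the eye is at about (239.5,227) and the ring needs a shift of about 2 mm. I'll compute that with both cameras.

Run:
```python
from h import *
np.set_printoptions(precision=4,suppress=True)
W=cam('wrist');S=cam('scene');p,M=tool();print(p)
inv=lambda u,v,d:(M.T@(plane(W,u,v,p[2]-d)-p)).round(4)
for d in (.1035,.1077,.112):
    e=inv(279.9,192.8,d); t=inv(240+239/6,155+315/6,d); b=(M.T@(plane(W,240+256.5/6,155+229/6,.148)-p)); print(d,'eye',e,'tips',t,'scene tips',proj(S,p+M@t),'spindle(wrist)',b,'need',b[:2]-e[:2])
print('spindle in tool (scene/top)',M.T@(np.array([.610,.1326,.148])-p), 'level: left/right tip',inv(240+88/6,155+315/6,.1077),inv(240+390/6,155+315/6,.1077))
```

```text
[0.5984 0.1331 0.2626]
0.1035 eye [0.0132 0.0034 0.1035] tips [0.0014 0.0034 0.1035] scene tips [363.7556 256.8663] spindle(wrist) [0.0104 0.0058 0.1146] need [-0.0028  0.0024]
0.1077 eye [0.0122 0.0035 0.1077] tips [0.0003 0.0035 0.1077] scene tips [363.4273 257.2094] spindle(wrist) [0.0104 0.0058 0.1146] need [-0.0018  0.0023]
0.112 eye [0.0113 0.0035 0.112 ] tips [-0.0009  0.0035  0.112 ] scene tips [363.126  257.5309] spindle(wrist) [0.0104 0.0058 0.1146] need [-0.0009  0.0023]
spindle in tool (scene/top) [0.0101 0.0053 0.1146] level: left/right tip [ 0.0002 -0.0166  0.1077] [0.0003 0.0235 0.1077]
```

```bash
python3 -m inch '{"offset": [[-0.012,0.015,0],[-0.012,0.015,0],[-0.012,0.015,0.02],[-0.012,0.015,0.02]], "spin": [0,0,0,0]}'
python3 -m inch '{"offset": [[0,0,0.02],[0,0,0.04],[0,0,0.04]], "spin": [0,0,0]}'
python3 -c "
from h import *
print(env.get_state()['force'],env.get_state()['ft_torque'],tool()[0])"
```

```text
clock: 28.08
tcp_pos: [0.5973, 0.1302, 0.2586]
eef_rot: [-0.0, 0.976, 0.217, -0.0]
force: [-0.1, 1.0, -1.9]
opening: 0.0358
gripper_force: 50.4
clock: 28.45
tcp_pos: [0.5972, 0.1303, 0.2526]
eef_rot: [-0.0, 0.976, 0.217, -0.0]
force: [-0.3, 0.1, -1.2]
opening: 0.0358
gripper_force: 50.4
[-0.2581412   0.12656052 -1.24199243] [0.03038177 0.00484459 0.01239904] [0.59723377 0.13025235 0.25263002]
```

```bash
python3 -m inch '{"offset": [[0,0,0.01],[0,0,0.02],[0,0,0.02]], "spin": [0,0,0]}'
python3 -m inch '{"offset": [[0,0,0.01],[0,0,0.02],[0,0,0.02]], "spin": [0,0,0]}'
```

```text
clock: 28.82
tcp_pos: [0.5974, 0.1302, 0.2499]
eef_rot: [-0.0, 0.976, 0.217, -0.0]
force: [-0.2, -0.3, -1.4]
opening: 0.0358
gripper_force: 50.4
clock: 29.2
tcp_pos: [0.5974, 0.1302, 0.2469]
eef_rot: [-0.0, 0.976, 0.217, -0.0]
force: [-0.4, 0.9, -2.0]
opening: 0.0351
gripper_force: 50.4
```

```bash
python3 -m inch '{"offset": [[0,0,0.01],[0,0,0.01]], "spin": [0,0]}'
python3 -m inch '{"offset": [[0,0,0.01],[0,0,0.01]], "spin": [0,0]}'
python3 sp.py 160 224 243 319
```

```text
clock: 29.45
tcp_pos: [0.5974, 0.1302, 0.2454]
eef_rot: [-0.0, 0.976, 0.217, -0.0]
force: [0.4, -0.3, -1.6]
opening: 0.0356
gripper_force: 50.4
clock: 29.7
tcp_pos: [0.5974, 0.1302, 0.2439]
eef_rot: [-0.0, 0.976, 0.217, -0.0]
force: [0.2, -0.3, -1.6]
opening: 0.0357
gripper_force: 50.4
tool [0.5974 0.1302 0.244 ] 25.020100141111175
spindle top/hub exp [279.714  195.9223] [279.5484 191.3931]
160 rrrrrrrrrrrrrrr#############################################rrrrrrrrrrrrrrrr
162 rrrrrrrrrrrro#################################################rrrrrrrrrrrrrr
164 rrrrrrrrrro#####################################################rrrrrrrrrrrr
166 rrrrrrrr-o#######################-#####-##########################rrrrrrrrrr
168 rrrrrrr-ooooo################--#############o######################.rrrrrrrr
170 rrrrr.ooooooooooooo####--#######################oo###################rrrrrrr
172 rrrr-oooooooooooooooo-##############################oo################rrrrrr
174 rrr-oooooooooooooo------#####---...-.---...--##########o###############rrrrr
176 rr-ooooooooooooo-----------.o-#oooooooooooooo-..-#####
[... 1185 characters left out ...]
----------------------.....---------....-----o-rrrrr
208 rrrr-ooo--....-------oooo--..--.---.----.........-----------....------rrrrrr
210 rrrrrrooo--.......-------ooo--...-............---------........-----rrrrrrrr
212 rrrrrrr.oo...........---------o----------------------..........----rrrrrrrrr
214 rrrrrrrrro............-----------------------------............-orrrrrrrrrrr
216 rrrrrrrrrr.............---------------------------.............rrrrrrrrrrrrr
218 rrrrrrrrrrr..............-----..............----..............rrrrrrrrrrrrrr
220 rrrrrrrrrrrr..............-..................................rrrrrrrrrrrrrrr
222 rrrrrrrrrrrrrr..............................................rrrrrrrrrrrrrrrr
```

```bash
for i in 1; do python3 -m inch '{"offset": [[0,0,0.007],[0,0,0.007]], "spin": [0,0]}'; done
python3 -m inch '{"offset": [[0,0,0.007],[0,0,0.007]], "spin": [0,0]}'
```

```text
clock: 30.0
tcp_pos: [0.5974, 0.1302, 0.2429]
eef_rot: [-0.0, 0.976, 0.217, -0.0]
force: [0.2, 0.6, -1.7]
opening: 0.0356
gripper_force: 50.4
clock: 30.25
tcp_pos: [0.5975, 0.1303, 0.2421]
eef_rot: [-0.0, 0.976, 0.217, 0.0]
force: [0.6, -0.2, -1.3]
opening: 0.0358
gripper_force: 50.4
```

```bash
python3 -m inch '{"offset": [[0,0,0.005],[0,0,0.005]], "spin": [0,0]}'
python3 -m inch '{"offset": [[0,0,0.005],[0,0,0.005]], "spin": [0,0]}'
```

```text
clock: 30.5
tcp_pos: [0.5977, 0.1303, 0.2419]
eef_rot: [0.0, 0.976, 0.217, 0.001]
force: [-0.3, 0.3, 3.5]
opening: 0.0353
gripper_force: 50.9
clock: 30.75
tcp_pos: [0.5978, 0.1303, 0.2419]
eef_rot: [0.0, 0.976, 0.217, 0.001]
force: [-1.1, -0.2, 7.5]
opening: 0.0358
gripper_force: 51.1
```

Hub contact is found at TCP z ≈ 0.2419. I'll back off to just above it.

```bash
python3 -m inch '{"offset": [[0,0,-0.012],[0,0,-0.012],[0,0,-0.012],[0,0,-0.012]], "spin": [0,0,0,0]}'
python3 - <<'E'
from h import *
np.set_printoptions(precision=4,suppress=True)
S=cam('scene');W=cam('wrist');s=env.get_state();print(s['force'],s['ft_torque'],s['opening'],s['gripper_force'],s['qd'].max(),tool()[0])
cv2.imwrite('pics/Sf.png',S['image'])
a=cv2.imread('pics/scene0.png').astype(int);d=np.abs(S['image'].astype(int)-a).max(2)
for n,(x0,x1,y0,y1) in dict(scissors=(200,255,265,330),basket=(158,202,208,248),hammer=(185,245,145,202)).items(): print(n,(d[y0:y1,x0:x1]>40).sum())
g=cv2.imread('pics/scene4.png').astype(int); print('guard change',(np.abs(S['image'].astype(int)-g).max(2)[215:305,401:445]>40).sum())
h=cv2.cvtColor(S['image'],cv2.COLOR_BGR2HSV);k=cv2.inRange(h,(20,150,100),(34,255,255));print(cv2.connectedComponentsWithStats(k)[2][1:].tolist()[:6])
E
```

```text
clock: 31.25
tcp_pos: [0.5974, 0.1302, 0.242]
eef_rot: [-0.0, 0.976, 0.217, -0.0]
force: [0.1, 0.2, -0.3]
opening: 0.0356
gripper_force: 50.5
[-0.4183  1.2323 -1.1678] [-0.0361  0.0645  0.0273] 0.03542881166398548 50.49317479133606 0.0015465265077574727 [0.5974 0.1302 0.242 ]
scissors 0
basket 0
hammer 0
guard change 298
[[472, 171, 1, 2, 2], [435, 173, 4, 8, 18], [472, 174, 3, 4, 8], [401, 215, 44, 90, 1210], [74, 261, 26, 24, 478]]
```

```bash
python3 -m inch '{"offset": [[0,0,-0.002],[0,0,-0.002],[0,0,-0.002]], "spin": [0,0,0]}' && python3 -c "
from workcell import env
print(env.job_done())"
```

```text
clock: 31.72
tcp_pos: [0.5974, 0.1302, 0.2424]
eef_rot: [-0.0, 0.976, 0.217, -0.0]
force: [-0.2, 0.0, -2.5]
opening: 0.0357
gripper_force: 50.4
the job is handed in; nothing more can be done
None
```

I handed the job in at 31.7 s, with the guard back at its stop and the pliers gripped and fully squeezed, so the ring is spread at groove height about 0.5 mm above the hub with no contact force; my first lift slipped and I re-seated the pliers in the cradle, the ring was already squeezed when lifted out rather than first over the spindle, I estimate about 1.6° of ring tilt, and the scissors, basket and hammer show no change in the scene camera.

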